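# Load a railing-post foot and its post on a tilted welding positioner

## Task

Set up the railing-post foot for welding: put the large four-hole foot flange on the tilted round table of the welding positioner, socket side outward, turned so that all four studs come through its holes and it lies flush on the table. Then push the short thick post into the flange's socket, cap end outward, until it is fully home, and let go of it. Leave the smaller flange, the thin bar, the spray can and the welding magnet standing and lying where they are.

Things in the scene. Friction and masses are not known exactly. Their poses are not given: they have to be found in the camera images.
- flange: Plain aluminium. Foot flange: round plate 120 mm across, 10 mm thick, four 14 mm through holes on its own +x, +y, -x and -y axes, 45 mm from the centre. Its round hub, 54 mm across, rises in the middle to 45 mm above the underside (finger room on the plate at 45 degrees to the holes). Starts flat on the bench, hub up, any yaw; 0.3 to 0.5 kg. Origin: centre of the underside; z: along the hub, outward.
- flange_socket (a point): The floor of the flange's socket, on its axis, 10 mm above the flange's underside; axes as the flange's. The bore is 44 mm across and 35 mm deep, its mouth chamfered by 2.5 mm; the floor is an inner ledge round a 34 mm hole.
- post: Plain aluminium. The short thick post: a round tube closed by a flat cap, 42.4 mm across and 100 mm long, about 0.15 kg, the foot's edge chamfered by 1.5 mm. Starts standing upright on the bench, cap up. Origin: centre of its lower (foot) end; z: along the post to the cap.
- table_face (a point): Centre of the positioner's round table (dark steel, 186 mm across), on its face. z: out of the face, leaning 24 to 34 degrees from vertical towards the positioner's front. Four steel studs stand square on it on this point's +x, +y, -x, -y axes, 45 mm from the centre, each 12 mm thick, 24 mm tall, with a half-round tip. Tilt and spindle are locked and do not give under hand forces.
- positioner: Bench-top welding positioner, bolted down: a grey base 210 by 250 by 12 mm, two cheeks 202 mm apart that carry the tilt axis 110 mm above the bench, and a low housing behind (+x). Origin: on the bench, under the tilt axis, midway between the cheeks; its front is its own -x. The table face lies 45 mm out from the tilt axis.
- small_flange: Plain aluminium. Bystander: a smaller flange, 88 mm across, with three holes and a 36 mm hub, 26 mm high. Fits nothing here. Origin: centre of its underside.
- thin_post: Plain aluminium. Bystander: a thin round bar standing upright, 27 mm across and 90 mm tall. Origin: centre of its foot.
- spray_can: Bystander: an upright spray can, 54 mm across and 150 mm tall. Origin: centre of its underside.
- magnet: Bystander: a flat five-sided welding magnet, 90 by 75 by 16 mm, lying.
Things that resemble listed ones, but are neither listed nor needed, are in the scene too. What is shaped like the post but purple or yellow is not meant.

How it is judged:
By the outcome, as a careful person would: the job done as asked, in the order asked, and still so for the second after the job is handed in, with the robot touching nothing.
It also fails if it takes over 72 s, if anything falls off the work surface, if the arm or the gripper's body presses on something with over 40 N, if the wrist force passes 120 N, or if a joint passes its speed limit or range.

## Robot

A 6-joint arm with a two-finger parallel gripper is mounted at the origin on the work surface. World frame = base frame: x ahead of the robot, y to its left, z up, the work surface at z = 0. Lengths are in mm, angles in rad, forces in N, time in s.
With the tool pointing down it reaches from about 200 to 875 mm from the base axis. Payload 3.4 kg.
Tool frame: the origin (TCP) lies midway between the tips of the shut fingers; the grasp point (between the pads) lies 19 mm behind it; z points along the fingers, y is the direction in which the jaws open and shut (so a half turn about z gives the same grasp; the last joint's range is limited). The gripper opens to 94 mm and grips with 3 to 60 N. Pads are 16 mm wide; open, the fingers measure 119 mm over their backs; the gripper's body (75 mm by 177 mm) begins 78 mm behind the grasp point.
Start: joints at [-1.319, 0.276, 1.505, -0, 1.361, -0.121], TCP at [209.431, -535.541, 205.493] pointing down, gripper open.
Joint ranges: [-2.89, 2.89], [-0.75, 2.08], [0.22, 2.7], [-1.18, 4.32], [0.11, 2.71], [-2.7, 2.7]. Speed limits (rad/s): [2.57, 2.57, 3.14, 3.14, 3.14, 3.14].

## Interface

Orientations are given as a rotation vector (axis times angle).
In Python, from workcell import readout, vision, robot gives the robot as it stands.
- The arm moves only by the tool servo_tool, never from a script. Its argument "deltas" is a list of rows, each an object with "angular": the turn, a rotation vector about the tool's x, y, z in degrees, a list of three; "travel": the shift along the tool's x, y, z in m, a list of three; "grip": the closure, from -1 (fully open) to 1 (shut). A call has 1 to 8 rows; each row shifts and turns the pose as measured when the row begins, along the tool's axes as they then stand; what a row does not reach is not made up. A row lasts 1/10 s, in which the tool goes at most 50 mm and 8.59 degrees, less where a joint would pass 70% of its speed; a pose out of reach is approached as far as the arm can. A call is refused whole if a number of a shift passes 0.05 or a number of a turn 8.59, either way. A call with a gripper value outside its range is refused whole. The fingers move at their own pace and stop on an object; "grip_force" is the grip in N (left out, the last holds). Time passes only in rows, so rows that do not move let the fingers close. It gives the time, the measured TCP pose, the force and the opening at its end, in the units of the state.
- readout.state(): the state, without advancing time (a new reading comes with each control period).
- vision.capture(name): name is "side" or "top" or "wrist"; returns a dict with "image" (420x560x3 uint8, blue, green, red), "fov_y" (degrees; the focal length in pixels is half the picture's height over the tangent of half this angle, whatever the lens; pixels are square), "cx", "cy" (the principal point, pixels), "extrinsics" (4x4, takes a point from camera to world coordinates). Camera axes: x right, y up, looking along -z (the intrinsics and any distortion apply to the point x, -y, -z); pixel columns grow to the right and rows downward; lengths in mm; the calibration is good to about 2 mm. A picture is of the moment at which its call begins. There is no depth.
- robot.close_job(): hands the job in, once; it reports no verdict.
The state is a dict: "time": time; "joints": joint angles; "joint_velocities": joint speeds; "joint_torque": joint torques, N m; "eef_pos": TCP position; "ee_rot": TCP orientation; "wrist_force": force on the tool from outside, world axes, zero at the start; "torque": the same for the moment, N m; "width": finger opening in mm.
Only numpy, scipy, OpenCV 4.12 (cv2) and the standard library are available. Lean on these libraries where they do the work, as an engineer would, in place of code of your own. Each camera call takes 0.05 s, during which the arm holds its last target.

## Working session

There is one attempt and no reset: what is moved stays moved. The work goes in short steps, Python scripts to look and compute and a tool call to move; the robot and the scene stay as the last step left them, time stands still between calls to the robot, and variables do not carry over. Pictures are saved under pics/ and viewed, and the job is handed in when it is done.

Besides the shell and the picture viewer there is one more tool, called after "Call:" by a JSON object that holds its "api" and its "payload". servo_tool: Moves the arm, as the interface text tells. Its arguments: {"type":"object","properties":{"deltas":{"type":"array"},"grip_force":{"type":"number"}},"required":["deltas"]}

```bash
mkdir -p pics; ls; python3 - <<'E'
from workcell import readout, vision, robot
import cv2,numpy as np
print(readout.state())
for n in ["side","top","wrist"]:
    c=vision.capture(n); cv2.imwrite(f"pics/{n}0.png",c["image"]); print(n,{k:(v if k!="image" else 0) for k,v in c.items()})
E
```

```text
pics
{'time': 0.0, 'joints': array([-1.31903977e+00,  2.76591918e-01,  1.50611713e+00, -3.12600724e-05,
        1.36066655e+00, -1.21003179e-01]), 'joint_velocities': array([-1.41089954e-04, -1.25096242e-03, -1.35414656e-04, -3.66746167e-04,
        8.11293427e-04, -6.15282760e-05]), 'joint_torque': array([ 9.48783963e-04, -4.04582369e+01, -2.37230676e+01,  7.04881735e-02,
        3.46367829e-02, -1.40262991e-04]), 'eef_pos': array([ 209.25011864, -534.97699547,  204.61286295]), 'ee_rot': array([-3.08543669e+00, -5.81826326e-01,  2.30746584e-04]), 'wrist_force': array([ 0.29457026,  0.36679438, -0.7897354 ]), 'torque': array([-0.05986147, -0.00417777,  0.01114919]), 'width': 94.11794168178135}
side {'image': 0, 'fov_y': 43.631091791340864, 'cx': 285.59373496794365, 'cy': 218.5450318429314, 'extrinsics': array([[-8.57447577e-01,  3.89672491e-01, -3.36063987e-01,
         9.65652570e+01],
       [-5.14497247e-01, -6.38149160e-01,  5.72763679e-01,
         7.59431492e+02],
       [ 8.73129835e-03,  6.64018825e-01,  7.47664875e-01,
         1.11855473e+03],
       [ 0.00000000e+00,  0.00
[... 262 characters left out ...]
.99503179e-01, -1.42028650e-02, -2.81366970e-02,
        -6.73506721e+00],
       [-2.94859816e-02,  1.05995846e-01,  9.93929302e-01,
         1.07041904e+03],
       [ 0.00000000e+00,  0.00000000e+00,  0.00000000e+00,
         1.00000000e+00]])}
wrist {'image': 0, 'fov_y': 65.67492635084511, 'cx': 278.4868929941079, 'cy': 202.61133824140245, 'extrinsics': array([[ 3.64126712e-01,  8.94821706e-01,  2.58274761e-01,
         2.85891876e+02],
       [-9.31349283e-01,  3.49994753e-01,  1.00459873e-01,
        -5.05913849e+02],
       [-5.01136241e-04, -2.77124136e-01,  9.60833993e-01,
         3.83577145e+02],
       [ 0.00000000e+00,  0.00000000e+00,  0.00000000e+00,
         1.00000000e+00]])}
```

View pics/side0.png

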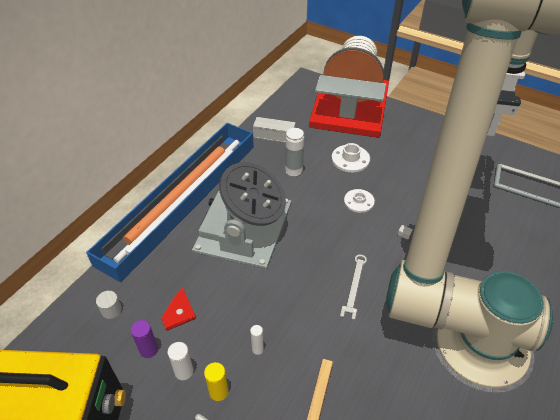

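View pics/top0.png

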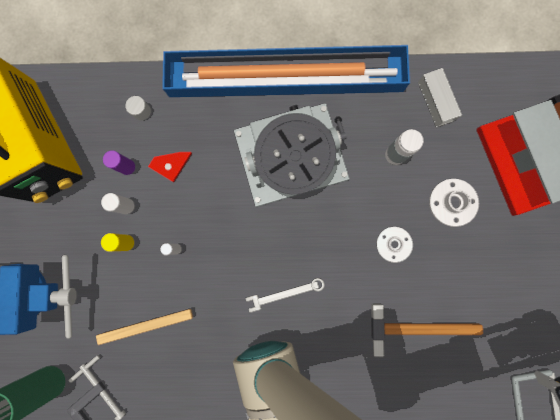

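View pics/wrist0.png

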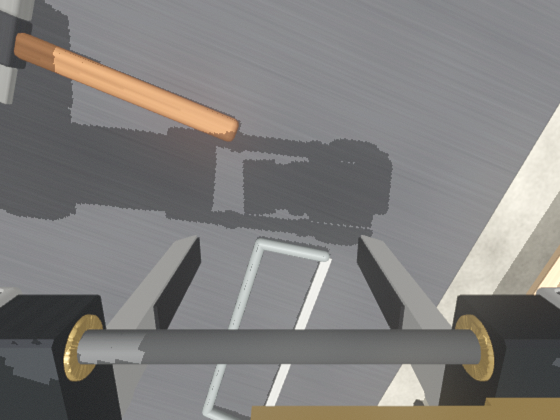

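```bash
cat > h.py <<'E'
import numpy as np,cv2
from workcell import readout, vision, robot
from scipy.spatial.transform import Rotation as R
def cap(n,fn=None):
    c=vision.capture(n)
    if fn: cv2.imwrite(fn,c["image"])
    return c
def foc(c): return 210/np.tan(np.radians(c["fov_y"])/2)
def proj(c,P):
    P=np.atleast_2d(P).astype(float);E=c["extrinsics"]; q=(P-E[:3,3])@E[:3,:3]
    f=foc(c); return np.c_[c["cx"]+f*q[:,0]/-q[:,2], c["cy"]-f*q[:,1]/-q[:,2]]
def ray(c,u,v):
    f=foc(c);E=c["extrinsics"]; d=E[:3,:3]@np.array([(u-c["cx"])/f,-(v-c["cy"])/f,-1]); return E[:3,3],d
def atz(c,u,v,z):
    o,d=ray(c,u,v); return o+d*(z-o[2])/d[2]
def crop(c,x,y,w,h,k,fn):
    im=c["image"][y:y+h,x:x+w]; cv2.imwrite(fn,cv2.resize(im,None,fx=k,fy=k,interpolation=cv2.INTER_CUBIC))
def st():
    s=readout.state(); return s
E
cat > /dev/null; python3 - <<'E'
from h import *
t=cap("top");s=cap("side")
import pickle; pickle.dump((t,s),open("c0.pkl","wb"))
crop(t,420,170,70,65,8,"pics/t_fl.png")
crop(t,225,95,130,115,6,"pics/t_tab.png")
crop(t,90,140,100,125,5,"pics/t_post.png")
crop(s,185,145,120,125,6,"pics/s_tab.png")
E
```

```text
(no output)
```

View pics/t_fl.png

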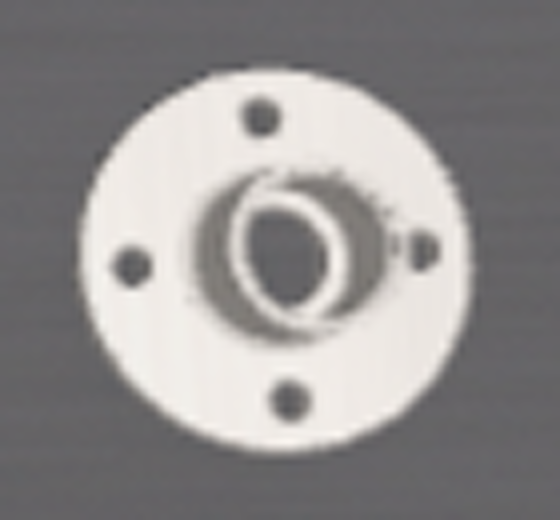

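View pics/t_tab.png

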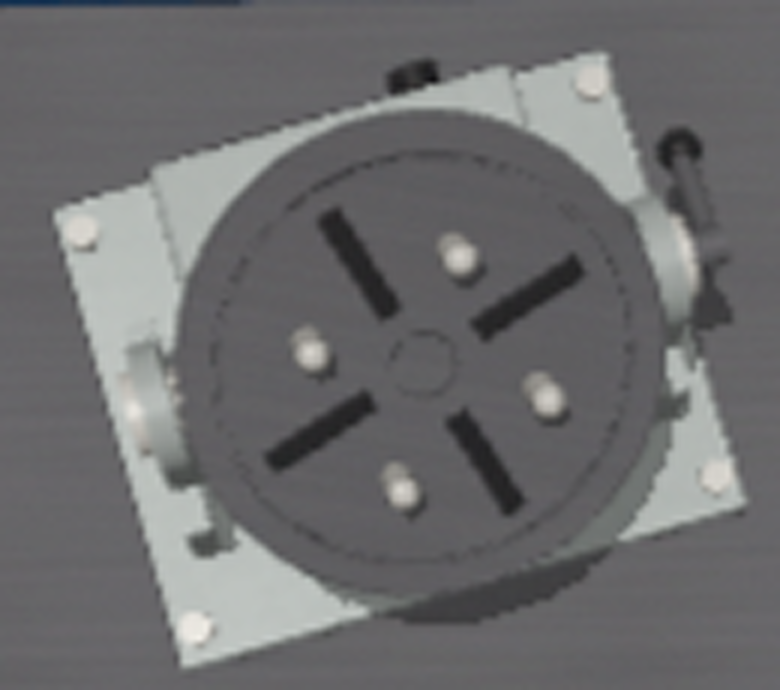

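View pics/t_post.png

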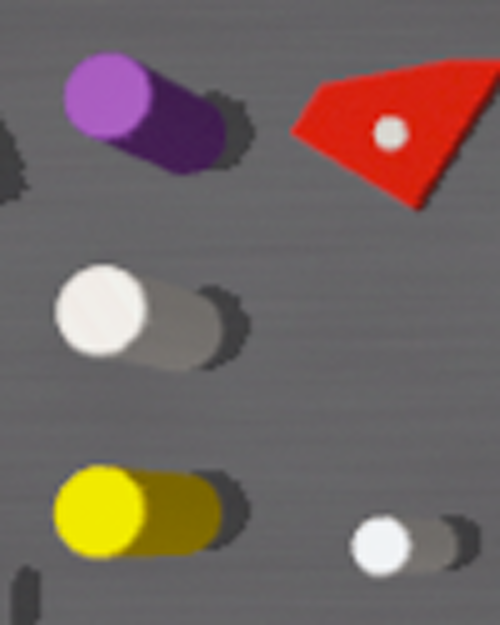

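View pics/s_tab.png

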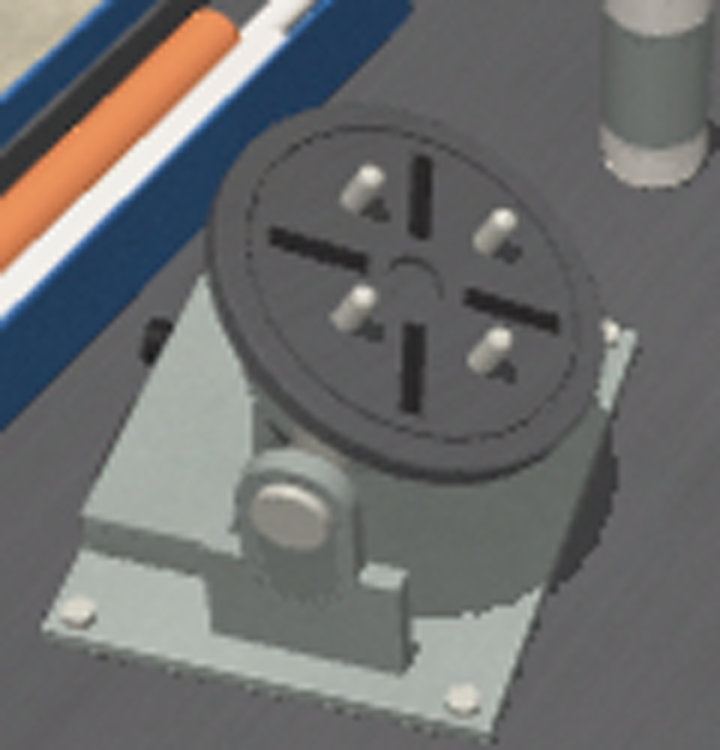

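```bash
cat > fit0.py <<'E'
from h import *
import pickle; from scipy.optimize import least_squares
t,s=pickle.load(open("c0.pkl","rb"))
def cp(L,x,y,k): return np.array([[x+(a+.5)/k-.5,y+(b+.5)/k-.5] for a,b in L])
def tab(p):
    x,y,yaw,tl,sp=p
    n=R.from_euler('z',yaw)*R.from_euler('y',-tl)
    c=np.array([x,y,110])+n.apply([0,0,45]); return c,n*R.from_euler('z',sp)
tipT=cp([(461,258),(547,398),(402,492),(312,352)],225,95,6)
tipS=cp([(500,222),(497,340),(360,297),(370,178)],185,145,6)
def pts(p,h):
    c,r=tab(p); return np.array([c+r.apply([45*np.cos(a),45*np.sin(a),h]) for a in np.arange(4)*np.pi/2])
baseS=cp([(485,248),(476,368),(343,325),(352,207)],185,145,6)
def f(p):
    a=pts(p,18);b=pts(p,19); d=pts(p,2)
    r=np.r_[(proj(t,a)-tipT).ravel(),(proj(s,b)-tipS).ravel(),.5*(proj(s,d)-baseS).ravel()]
    return r
if __name__=="__main__":
    c=atz(t,295,155,110); best=None
    for sp in np.arange(8)*np.pi/4:
      for yaw in (-.28,.28):
        q=least_squares(f,[c[0],c[1],yaw,.5,sp])
        if best is None or q.cost<best.cost: best=q
    p=best.x;print(p,np.degrees(p[2:]),best.cost); print(f(p).round(1).reshape(-1,2)); cc,r=tab(p);print("face",cc,"n",r.apply([0,0,1]))
    B=np.array([atz(t,*q,12) for q in cp([(55,212),(608,52),(745,508),(183,667)],225,95,6)]);print(B.round(1),B.mean(0)); 
    e=B[0]-B[1]+B[3]-B[2];print("yaw base",np.degrees(np.arctan2(-e[0],e[1])))
    H=np.array([atz(t,*q,9) for q in cp([(261,118),(423,251),(290,401),(132,266)],420,170,8)])
    print(H.round(1),H.mean(0)); d=H-H.mean(0);print(np.hypot(d[:,0],d[:,1]),np.degrees(np.arctan2(d[:,1],d[:,0])))
    hs=proj(s,H);print("flange in side",hs.round(1))
    for q in [(101,310)]:
        u=cp([q],90,140,5)[0];P=atz(t,*u,100);print("post",P, proj(s,P))
E
python3 fit0.py; python3 - <<'E'
from h import *; import pickle
t,s=pickle.load(open("c0.pkl","rb"))
crop(s,325,135,55,45,10,"pics/s_fl.png")
crop(s,120,310,110,95,6,"pics/s_post.png")
E
```

```text
[598.51627579 -26.06310733   2.97852394   1.48881359   0.72175486] [170.656851    85.30273508  41.35350752] 1010.9051133732029
[[ 13.5  16.6]
 [ -0.4  -2.7]
 [ -2.5 -21.9]
 [ 10.3  -2.8]
 [ -5.8  -0.8]
 [ -5.2  -5.5]
 [  1.7  15.5]
 [ -0.7  20.6]
 [  0.7  -0.9]
 [  1.5  -3.4]
 [  4.6   7.1]
 [  3.6   9.6]]
face [642.77015727 -33.34418353 113.68509198] n [ 0.98341959 -0.16180169  0.08189093]
[[ 752.   135.6   12. ]
 [ 818.4 -105.    12. ]
 [ 617.4 -158.4   12. ]
 [ 552.9   81.1   12. ]] [685.16437071 -11.67641958  12.        ]
yaw base 15.248895202669544
[[ 600.7 -419.2    9. ]
 [ 557.6 -467.3    9. ]
 [ 510.9 -423.3    9. ]
 [ 554.2 -376.4    9. ]] [ 555.85568246 -421.54012778    9.        ]
[44.91551027 45.77483877 44.98855488 45.16898203] [   2.98247405  -87.77914366 -177.79046555   92.12316855]
flange in side [[337.1 152.2]
 [355.9 148.4]
 [363.2 161.4]
 [344.1 165.1]]
post [558.56059884 417.62780324 100.        ] [[177.52882794 349.72396383]]
```

View pics/s_fl.png

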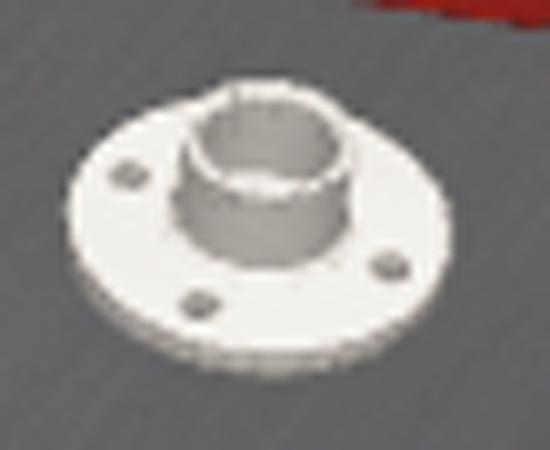

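View pics/s_post.png

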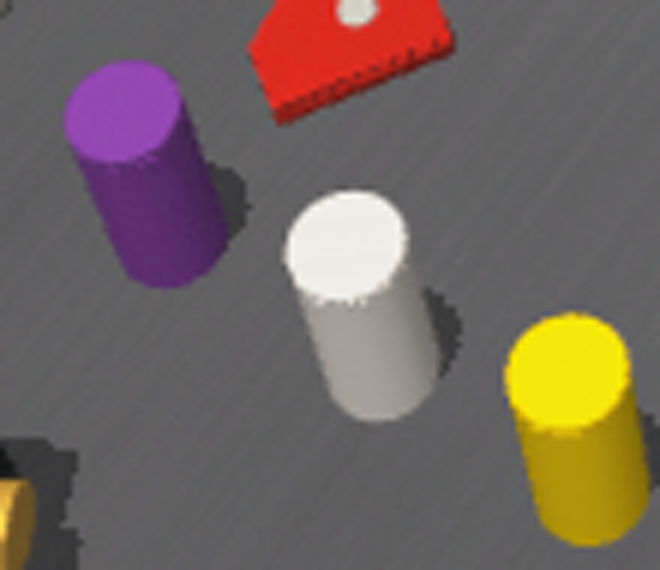

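```bash
sed -i 's/^tipT=.*/tipT=cp([(461,258),(312,352),(402,492),(547,398)],225,95,6)/; s/^tipS=.*/tipS=cp([(370,178),(360,297),(497,340),(500,222)],185,145,6)/; s/^baseS=.*/baseS=cp([(352,207),(343,325),(476,368),(485,248)],185,145,6)/' fit0.py; python3 fit0.py
```

```text
[ 6.73115802e+02 -1.34245465e+01  3.01451235e-01  5.23145856e-01
 -5.16673871e-01] [ 17.27188349  29.97404964 -29.60323218] 1.0645097100006065
[[-0.2  0. ]
 [-0.2  0.3]
 [-0.2 -0.2]
 [-0.2  0.1]
 [-0.1 -0.2]
 [ 0.3 -0.2]
 [-0.   0.1]
 [ 0.1  0.1]
 [ 0.  -0.7]
 [ 0.1 -0.7]
 [ 0.2 -0.6]
 [-0.2 -0.4]]
face [651.64726007 -20.09969723 148.98132986] n [-0.47707871 -0.14833668  0.86625177]
[[ 752.   135.6   12. ]
 [ 818.4 -105.    12. ]
 [ 617.4 -158.4   12. ]
 [ 552.9   81.1   12. ]] [685.16437071 -11.67641958  12.        ]
yaw base 15.248895202669544
[[ 600.7 -419.2    9. ]
 [ 557.6 -467.3    9. ]
 [ 510.9 -423.3    9. ]
 [ 554.2 -376.4    9. ]] [ 555.85568246 -421.54012778    9.        ]
[44.91551027 45.77483877 44.98855488 45.16898203] [   2.98247405  -87.77914366 -177.79046555   92.12316855]
flange in side [[337.1 152.2]
 [355.9 148.4]
 [363.2 161.4]
 [344.1 165.1]]
post [558.56059884 417.62780324 100.        ] [[177.52882794 349.72396383]]
```

```bash
cat > plan.py <<'E'
from h import *
def pose():
    s=st(); return s["eef_pos"],R.from_rotvec(s["ee_rot"]),s
def show():
    p,r,s=pose(); M=r.as_matrix()
    print("t",round(s["time"],2),"p",p.round(1),"z",M[:,2].round(3),"y",M[:,1].round(3),"j",s["joints"].round(2),"F",s["wrist_force"].round(1),"T",s["torque"].round(2),"w",round(s["width"],1))
def rot(zdir,yhint):
    z=np.array(zdir,float);z/=np.linalg.norm(z);y=np.array(yhint,float);y-=y@z*z;y/=np.linalg.norm(y)
    return R.from_matrix(np.c_[np.cross(y,z),y,z])
def near(rt):
    # choose among half turn
    p,r,s=pose(); c=[rt,rt*R.from_euler('z',np.pi)]
    return min(c,key=lambda q:(r.inv()*q).magnitude())
def plan(pt,rt,N=None,start=None):
    p,r=(pose()[:2] if start is None else start)
    rv=(r.inv()*rt).as_rotvec(); n=max(np.linalg.norm(np.array(pt)-p)/45,np.degrees(np.linalg.norm(rv))/8.3)
    N=N or int(np.ceil(n)); print("tot",(np.array(pt)-p).round(1),"rot",np.degrees(rv).round(2),"N",N)
    for i in range(N):
        ri=r*R.from_rotvec(rv*i/N); print('{"angular":[%.1f,%.1f,%.1f],"travel":[%.3f,%.3f,%.3f]},'%(*np.degrees(rv/N),*(ri.inv().apply((np.array(pt)-p)/N)/1000)))
E
python3 - <<'E'
from plan import *
show()
p,r,s=pose(); c=cap("wrist"); E=c["extrinsics"]
print("cam in tool",r.inv().apply(E[:3,3]-p),(r.inv().as_matrix()@E[:3,:3]).round(3))
for a in (47.5,-42.5):
    a=np.radians(a); rt=near(rot([0,0,-1],[np.cos(a),np.sin(a),0])); print(np.degrees((r.inv()*rt).as_rotvec()))
from fit0 import tab
cc,rr=tab([673.1,-13.4,.3015,.5231,-.5167])
for k in range(4):
    a=np.pi/4+k*np.pi/2; rt=rot(-rr.apply([0,0,1]),rr.apply([np.cos(a),np.sin(a),0])); print(k,rt.as_matrix()[:,1].round(2), rt.as_matrix()[:,0].round(2))
E
```

```text
t 0.25 p [ 209.3 -535.3  205.1] z [-0.     0.001 -1.   ] y [ 0.364 -0.931 -0.001] j [-1.32  0.28  1.51 -0.    1.36 -0.12] F [ 0.  -1.   0.4] T [ 0.    0.02 -0.06] w 94.1
cam in tool [  81.99014302    0.49847649 -178.84096598] [[-0.     0.961  0.277]
 [ 1.     0.    -0.001]
 [-0.001  0.277 -0.961]]
[-4.07615947e-02  2.03029782e-02  6.38570711e+01]
[-4.13364792e-02 -1.38490639e-02 -2.61429245e+01]
0 [0.72 0.5  0.48] [-0.51  0.85 -0.13]
1 [-0.51  0.85 -0.13] [-0.72 -0.5  -0.48]
2 [-0.72 -0.5  -0.48] [ 0.51 -0.85  0.13]
3 [ 0.51 -0.85  0.13] [0.72 0.5  0.48]
```

```bash
python3 - <<'E'
from plan import *
a=np.radians(-42.5);plan([535,-442,140],near(rot([0,0,-1],[np.cos(a),np.sin(a),0])))
E
```

```text
tot [325.6  93.4 -65.2] rot [-3.000e-02 -1.000e-02 -2.614e+01] N 8
{"angular":[-0.0,-0.0,-3.3],"travel":[0.042,0.004,0.008]},
{"angular":[-0.0,-0.0,-3.3],"travel":[0.042,0.006,0.008]},
{"angular":[-0.0,-0.0,-3.3],"travel":[0.041,0.009,0.008]},
{"angular":[-0.0,-0.0,-3.3],"travel":[0.041,0.011,0.008]},
{"angular":[-0.0,-0.0,-3.3],"travel":[0.040,0.013,0.008]},
{"angular":[-0.0,-0.0,-3.3],"travel":[0.039,0.016,0.008]},
{"angular":[-0.0,-0.0,-3.3],"travel":[0.038,0.018,0.008]},
{"angular":[-0.0,-0.0,-3.3],"travel":[0.037,0.020,0.008]},
```

Call:
{"api": "servo_tool", "payload": {"deltas": [{"angular": [0,0,-3.3],"travel": [0.042,0.004,0.008],"grip": -1},{"angular": [0,0,-3.3],"travel": [0.042,0.006,0.008],"grip": -1},{"angular": [0,0,-3.3],"travel": [0.041,0.009,0.008],"grip": -1},{"angular": [0,0,-3.3],"travel": [0.041,0.011,0.008],"grip": -1},{"angular": [0,0,-3.3],"travel": [0.04,0.013,0.008],"grip": -1},{"angular": [0,0,-3.3],"travel": [0.039,0.016,0.008],"grip": -1},{"angular": [0,0,-3.3],"travel": [0.038,0.018,0.008],"grip": -1},{"angular": [0,0,-3.3],"travel": [0.037,0.02,0.008],"grip": -1}]}}

```text
time: 1.1
eef_pos: [539.3, -442.4, 139.3]
ee_rot: [2.864, 1.281, -0.006]
wrist_force: [0.6, -1.3, -0.1]
width: 94.0
```

Call:
{"api": "servo_tool", "payload": {"deltas": [{"angular": [0,0,0],"travel": [0,0,0],"grip": -1},{"angular": [0,0,0],"travel": [0,0,0],"grip": -1}]}}

```text
time: 1.3
eef_pos: [544.1, -439.0, 136.5]
ee_rot: [2.862, 1.292, -0.005]
wrist_force: [-0.4, -0.7, 1.1]
width: 93.9
```

```bash
python3 - <<'E'
from plan import *
show(); cap("wrist","pics/w1.png")
a=np.radians(-42.5);plan([535,-442,140],near(rot([0,0,-1],[np.cos(a),np.sin(a),0])))
E
```

```text
t 1.3 p [ 544.1 -439.   136.5] z [-0.002 -0.002 -1.   ] y [ 0.75  -0.661 -0.   ] j [-0.78  0.5   1.32 -0.    1.32 -0.05] F [-0.4 -0.7  1.1] T [-0.06 -0.04 -0.  ] w 93.9
tot [-9.  -3.2  3.6] rot [-0.    0.13  1.05] N 1
{"angular":[-0.0,0.1,1.1],"travel":[-0.008,-0.005,-0.004]},
```

View pics/w1.png

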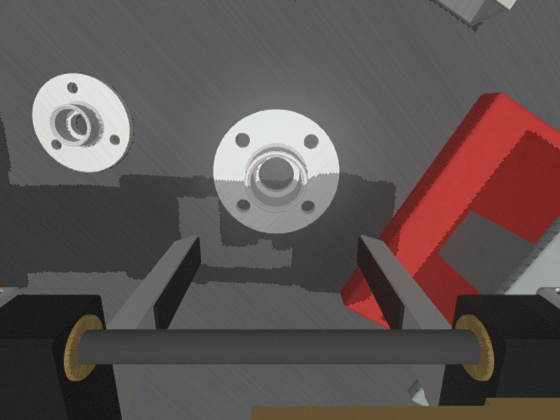

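```bash
python3 - <<'E'
from plan import *
c=cap("wrist");import pickle;pickle.dump(c,open("w1.pkl","wb"));crop(c,205,100,145,145,4,"pics/w1c.png")
E
```

```text
(no output)
```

View pics/w1c.png

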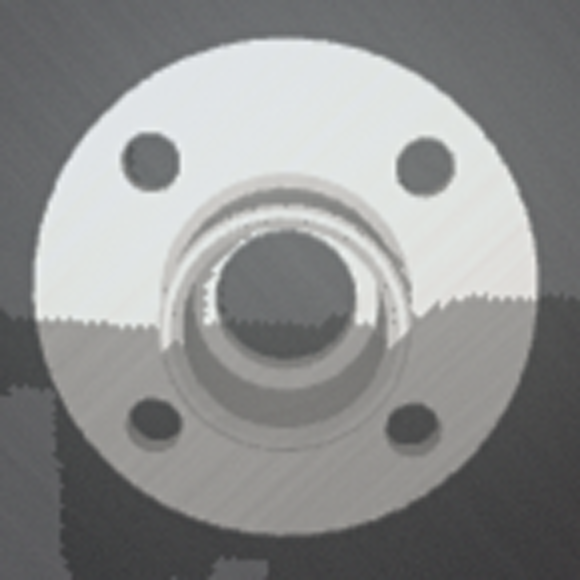

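```bash
python3 - <<'E'
from plan import *
import pickle;c=pickle.load(open("w1.pkl","rb"))
from fit0 import cp
H=np.array([atz(c,*q,10) for q in cp([(151,161),(425,167),(413,428),(155,425)],205,100,4)])
m=H.mean(0);d=H-m;print(H.round(1),m,np.hypot(d[:,0],d[:,1]),np.degrees(np.arctan2(d[:,1],d[:,0])))
ang=np.mean([(x+45)%90-45 for x in np.degrees(np.arctan2(d[:,1],d[:,0]))]);print(ang)
a=np.radians(ang-45); rt=near(rot([0,0,-1],[np.cos(a),np.sin(a),0]))
plan([m[0],m[1],60],rt); show()
E
```

```text
[[ 555.3 -377.4   10. ]
 [ 601.9 -420.4   10. ]
 [ 559.2 -467.    10. ]
 [ 512.4 -424.5   10. ]] [ 557.22507236 -422.34062957   10.        ] [44.94850007 44.74517174 44.67558835 44.88438167] [  92.40283487    2.46875197  -87.42009754 -177.18279947]
2.5671724582964384
tot [ 14.   17.1 -76.8] rot [0.01 0.16 0.93] N 2
{"angular":[0.0,0.1,0.5],"travel":[0.011,-0.000,0.038]},
{"angular":[0.0,0.1,0.5],"travel":[0.011,-0.000,0.038]},
t 1.4 p [ 543.2 -439.4  136.8] z [-0.002 -0.002 -1.   ] y [ 0.749 -0.663  0.   ] j [-0.78  0.5   1.32 -0.    1.32 -0.05] F [-0.5  0.2 -0.6] T [-0.06  0.02 -0.01] w 94.0
```

Call:
{"api": "servo_tool", "payload": {"deltas": [{"angular": [0,0.1,0.5],"travel": [0.007,0,0.025],"grip": -1},{"angular": [0,0.1,0.5],"travel": [0.007,0,0.025],"grip": -1},{"angular": [0,0,0],"travel": [0.007,0,0.025],"grip": -1},{"angular": [0,0,0],"travel": [0,0,0],"grip": -1},{"angular": [0,0,0],"travel": [0,0,0],"grip": -1}]}}

```text
time: 1.9
eef_pos: [551.7, -430.1, 65.2]
ee_rot: [2.876, 1.247, 0.001]
wrist_force: [0.4, -0.7, 1.1]
width: 93.9
```

```bash
python3 - <<'E'
from plan import *
show();c=cap("wrist","pics/w2.png")
a=np.radians(2.6-45);plan([557,-422,16],near(rot([0,0,-1],[np.cos(a),np.sin(a),0])))
E
```

```text
t 1.9 p [ 551.7 -430.1   65.2] z [ 0.004 -0.006 -1.   ] y [ 0.73  -0.684  0.007] j [-0.76  0.55  1.42 -0.    1.17 -0.01] F [ 0.4 -0.7  1.1] T [-0.07  0.02  0.04] w 93.9
tot [  5.5   8.  -49.2] rot [ 0.36  0.12 -0.74] N 2
{"angular":[0.2,0.1,-0.4],"travel":[0.005,-0.001,0.025]},
{"angular":[0.2,0.1,-0.4],"travel":[0.005,-0.001,0.025]},
```

View pics/w2.png

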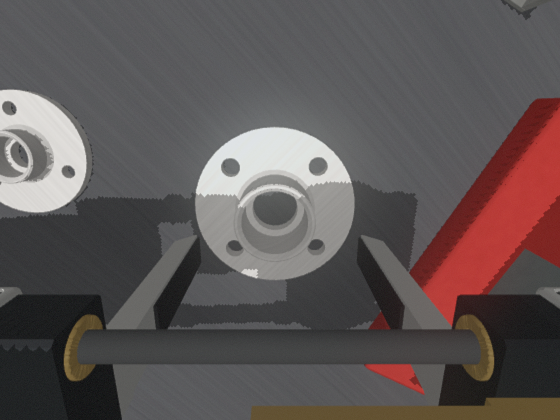

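Call:
{"api": "servo_tool", "payload": {"deltas": [{"angular": [0.2,0.1,-0.4],"travel": [0.005,-0.001,0.014],"grip": -1},{"angular": [0.2,0,-0.3],"travel": [0.004,-0.001,0.014],"grip": -1},{"angular": [0,0,0],"travel": [0,0,0.012],"grip": -1},{"angular": [0,0,0],"travel": [0,0,0.005],"grip": -1},{"angular": [0,0,0],"travel": [0,0,0],"grip": -1}]}}

```text
time: 2.45
eef_pos: [556.9, -424.2, 20.1]
ee_rot: [2.871, 1.264, 0.002]
wrist_force: [0.3, -0.3, 0.0]
width: 93.9
```

```bash
python3 - <<'E'
from plan import *
show();c=cap("wrist","pics/w3.png")
a=np.radians(2.6-45);plan([557,-422,16],near(rot([0,0,-1],[np.cos(a),np.sin(a),0])))
E
```

```text
t 2.45 p [ 556.9 -424.2   20.1] z [ 0.003 -0.003 -1.   ] y [ 0.738 -0.675  0.004] j [-0.75  0.59  1.47 -0.    1.08 -0.01] F [ 0.3 -0.3  0. ] T [-0.02 -0.03  0.  ] w 93.9
tot [ 0.   2.2 -4.3] rot [ 0.26  0.04 -0.08] N 1
{"angular":[0.3,0.0,-0.1],"travel":[0.002,-0.001,0.004]},
```

View pics/w3.png

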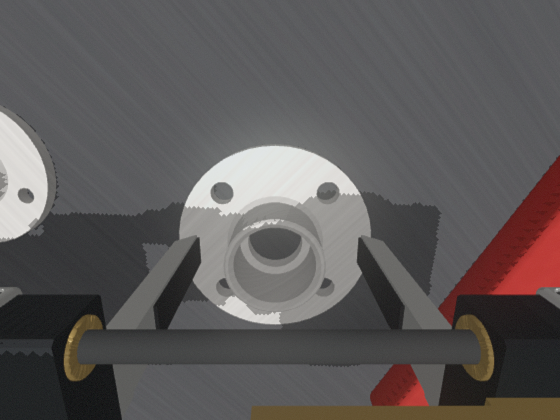

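Call:
{"api": "servo_tool", "payload": {"deltas": [{"angular": [0.3,0,0],"travel": [0.002,-0.001,0.004],"grip": -1},{"angular": [0,0,0],"travel": [0,0,0],"grip": 0.2},{"angular": [0,0,0],"travel": [0,0,0],"grip": 1},{"angular": [0,0,0],"travel": [0,0,0],"grip": 1},{"angular": [0,0,0],"travel": [0,0,0],"grip": 1},{"angular": [0,0,0],"travel": [0,0,0],"grip": 1},{"angular": [0,0,0],"travel": [0,0,0],"grip": 1},{"angular": [0,0,0],"travel": [0,0,0],"grip": 1}], "grip_force": 40}}

```text
time: 3.3
eef_pos: [558.0, -422.1, 17.4]
ee_rot: [2.875, 1.266, -0.001]
wrist_force: [-0.2, -0.0, -0.7]
width: 52.6
```

```bash
python3 - <<'E'
from plan import *
show();c=cap("wrist","pics/w4.png")
E
```

```text
t 3.3 p [ 558.  -422.1   17.4] z [-0. -0. -1.] y [ 0.738 -0.675 -0.   ] j [-0.75  0.59  1.46 -0.    1.08 -0.  ] F [-0.2 -0.  -0.7] T [ 0.04 -0.03  0.03] w 52.6
```

View pics/w4.png

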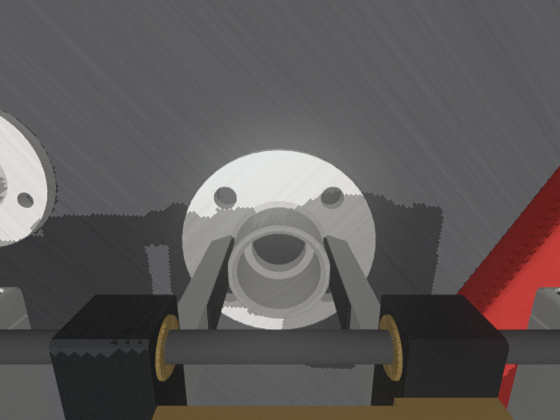

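Call:
{"api": "servo_tool", "payload": {"deltas": [{"angular": [0,0,0],"travel": [0,0,-0.015],"grip": 1},{"angular": [0,0,0],"travel": [0,0,-0.03],"grip": 1},{"angular": [0,0,0],"travel": [0,0,-0.045],"grip": 1},{"angular": [0,0,0],"travel": [0,0,-0.045],"grip": 1},{"angular": [0,0,0],"travel": [0,0,-0.045],"grip": 1},{"angular": [0,0,0],"travel": [0,0,-0.045],"grip": 1},{"angular": [0,0,0],"travel": [0,0,-0.02],"grip": 1},{"angular": [0,0,0],"travel": [0,0,0],"grip": 1}]}}

```text
time: 4.15
eef_pos: [557.0, -421.1, 272.8]
ee_rot: [-2.872, -1.264, 0.004]
wrist_force: [0.1, 0.1, -3.4]
width: 52.7
```

```bash
python3 - <<'E'
from plan import *
show();c=cap("wrist","pics/w5.png")
import pickle;pickle.dump(c,open("w5.pkl","wb"))
crop(c,160,130,240,220,3,"pics/w5c.png")
from fit0 import tab
cc,rr=tab([673.1,-13.4,.3015,.5231,-.5167]); n=rr.apply([0,0,1])
a=-np.pi/4; rt=rot(-n,rr.apply([np.cos(a),np.sin(a),0])); plan(cc+117*n,rt)
print(rt.as_matrix().round(3))
E
```

```text
t 4.15 p [ 557.  -421.1  272.8] z [-0.004  0.003 -1.   ] y [ 0.738 -0.675 -0.005] j [-0.75  0.45  1.08 -0.    1.62 -0.01] F [ 0.1  0.1 -3.4] T [-0.03 -0.09 -0.01] w 52.7
tot [ 39.2 383.3 -21.1] rot [-12.01  27.79  14.43] N 9
{"angular":[-1.3,3.1,1.6],"travel":[0.034,-0.026,0.002]},
{"angular":[-1.3,3.1,1.6],"travel":[0.033,-0.027,0.004]},
{"angular":[-1.3,3.1,1.6],"travel":[0.032,-0.028,0.005]},
{"angular":[-1.3,3.1,1.6],"travel":[0.031,-0.029,0.006]},
{"angular":[-1.3,3.1,1.6],"travel":[0.030,-0.030,0.007]},
{"angular":[-1.3,3.1,1.6],"travel":[0.029,-0.031,0.008]},
{"angular":[-1.3,3.1,1.6],"travel":[0.028,-0.032,0.009]},
{"angular":[-1.3,3.1,1.6],"travel":[0.026,-0.033,0.009]},
{"angular":[-1.3,3.1,1.6],"travel":[0.025,-0.033,0.010]},
[[ 0.719  0.506  0.477]
 [ 0.502 -0.852  0.148]
 [ 0.482  0.133 -0.866]]
```

View pics/w5c.png

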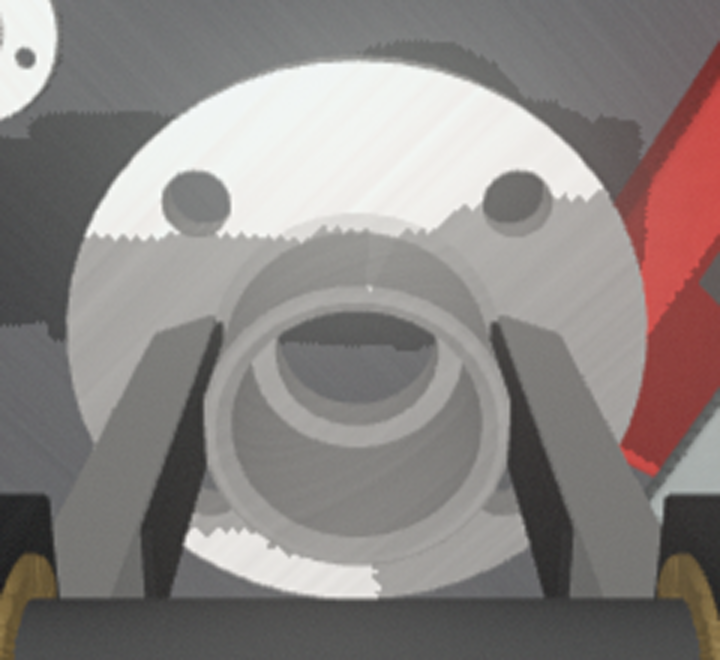

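Call:
{"api": "servo_tool", "payload": {"deltas": [{"angular": [-1.3,3.1,1.6],"travel": [0.034,-0.026,0.002],"grip": 1},{"angular": [-1.3,3.1,1.6],"travel": [0.033,-0.027,0.004],"grip": 1},{"angular": [-1.3,3.1,1.6],"travel": [0.032,-0.028,0.005],"grip": 1},{"angular": [-1.3,3.1,1.6],"travel": [0.031,-0.029,0.006],"grip": 1},{"angular": [-1.3,3.1,1.6],"travel": [0.03,-0.03,0.007],"grip": 1},{"angular": [-1.3,3.1,1.6],"travel": [0.029,-0.031,0.008],"grip": 1},{"angular": [-1.3,3.1,1.6],"travel": [0.028,-0.032,0.009],"grip": 1},{"angular": [-1.3,3.1,1.6],"travel": [0.026,-0.033,0.009],"grip": 1}]}}

```text
time: 5.0
eef_pos: [581.2, -69.0, 232.2]
ee_rot: [-2.904, -0.86, -0.703]
wrist_force: [1.1, 0.7, -4.1]
width: 52.7
```

Call:
{"api": "servo_tool", "payload": {"deltas": [{"angular": [-1.3,3.1,1.6],"travel": [0.015,-0.025,0.0],"grip": 1},{"angular": [0,0,0],"travel": [0,0,0],"grip": 1},{"angular": [0,0,0],"travel": [0,0,0],"grip": 1},{"angular": [0,0,0],"travel": [0,0,0],"grip": 1}]}}

```text
time: 5.4
eef_pos: [567.6, -30.8, 224.9]
ee_rot: [-2.887, -0.811, -0.76]
wrist_force: [0.3, -0.0, -3.1]
width: 52.5
```

```bash
python3 - <<'E'
from plan import *
show()
import pickle;c=pickle.load(open("w5.pkl","rb"))
from fit0 import tab,cp
# tool-frame camera: constant mount
Ct=np.eye(4); Ct[:3,:3]=[[0,.961,.277],[1,0,-.001],[-.001,.277,-.961]]; Ct[:3,3]=[82,.5,-178.8]
c["extrinsics"]=Ct
q=np.array([atz(c,*u,7.4) for u in cp([(196,204),(517,203),(67,318),(647,318),(357,60),(357,598)],160,130,3)]);print(q.round(1))
w=cap("wrist","pics/w6.png");T=cap("top","pics/t6.png");S=cap("side","pics/s6.png")
p,r,s=pose();E=w["extrinsics"];print(r.inv().apply(E[:3,3]-p),(r.inv().as_matrix()@E[:3,:3]).round(3))
pickle.dump((w,T,S,s),open("c6.pkl","wb"))
cc,rr=tab([673.1,-13.4,.3015,.5231,-.5167]); n=rr.apply([0,0,1])
a=-np.pi/4; rt=rot(-n,rr.apply([np.cos(a),np.sin(a),0])); plan(cc+117*n,rt)
E
```

```text
t 5.4 p [567.6 -30.8 224.9] z [ 0.446  0.173 -0.878] y [ 0.501 -0.861  0.085] j [-0.42  0.04  1.88  0.44  0.91  0.39] F [ 0.3 -0.  -3.1] T [-0.21  0.44 -0.  ] w 52.5
[[ 31.4 -31.    7.4]
 [ 31.6  32.4   7.4]
 [  7.2 -58.5   7.4]
 [  7.2  60.1   7.4]
 [ 59.7   0.8   7.4]
 [-59.9   0.8   7.4]]
[  80.76136537   -0.77765976 -177.85083596] [[ 0.001  0.96   0.279]
 [ 1.    -0.001  0.001]
 [ 0.001  0.279 -0.96 ]]
tot [26.7 -5.6 24.3] rot [-2.05  0.83 -1.81] N 1
{"angular":[-2.0,0.8,-1.8],"travel":[0.029,0.020,-0.010]},
```

View pics/w6.png

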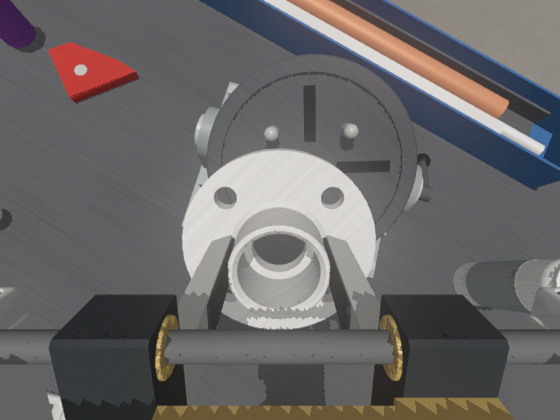

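View pics/s6.png

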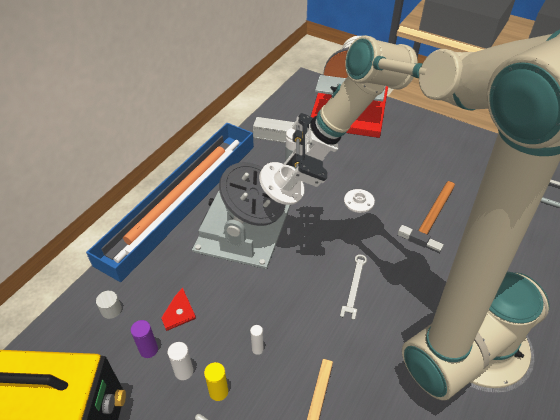

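```bash
python3 - <<'E'
from plan import *
import pickle;w,T,S,s=pickle.load(open("c6.pkl","rb"))
from fit0 import tab,cp,pts
p=[673.1,-13.4,.3015,.5231,-.5167]
print(proj(w,pts(p,18)).round(1))
cc,rr=tab(p)
for rad,h in((93,0),): 
    P=np.array([cc+rr.apply([rad*np.cos(a),rad*np.sin(a),h]) for a in np.linspace(0,2*np.pi,13)]);print(proj(w,P).round(1))
im=w["image"].copy()
for P in (np.array([cc+rr.apply([93*np.cos(a),93*np.sin(a),0]) for a in np.linspace(0,2*np.pi,200)]),pts(p,18)):
    for u,v in proj(w,P): cv2.circle(im,(int(round(u)),int(round(v))),1,(0,0,255),-1) if 0<u<560 and 0<v<420 else 0
cv2.imwrite("pics/w6o.png",cv2.resize(im[40:260,170:440],None,fx=2.8,fy=2.8,interpolation=cv2.INTER_CUBIC))
crop(w,255,115,115,35,6,"pics/w6s.png")
E
```

```text
[[348.2 131.4]
 [268.6 133.6]
 [271.5 208.7]
 [345.8 207.4]]
[[387.8  85.9]
 [337.   55.7]
 [276.8  58. ]
 [227.7  91.3]
 [204.  142.7]
 [209.1 195.7]
 [238.3 237.4]
 [282.8 259.8]
 [332.9 259.3]
 [378.3 235.4]
 [408.4 191.7]
 [413.3 137. ]
 [387.8  85.9]]
```

View pics/w6o.png

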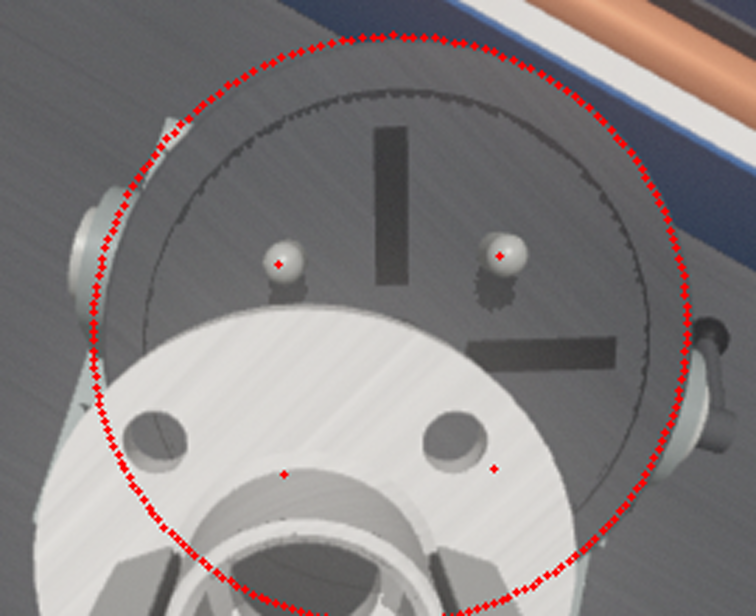

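View pics/w6s.png

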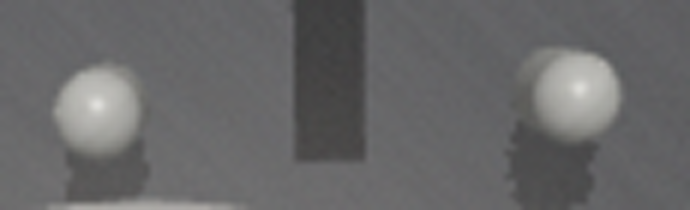

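```bash
cat > fit1.py <<'E'
from plan import *
import pickle,copy
from fit0 import *
w,T,S,s6=pickle.load(open("c6.pkl","rb"))
cor=cp([(55,212),(608,52),(745,508),(183,667)],225,95,6)
wt=np.array([[350.75,130.75],[270.8,133.2]])
def sh(c,d):
    c=dict(c);E=c["extrinsics"].copy();E[:3,3]+=d;c["extrinsics"]=E;return c
def g(q):
    p=q[:5];a=q[5];dT,dS,dW=q[6:9],q[9:12],q[12:15]
    t2,s2,w2=sh(t,dT),sh(s,dS),sh(w,dW)
    ry=R.from_euler('z',p[2]); B=np.array([[p[0],p[1],0]]+0)+ry.apply([[a+105,125,12],[a+105,-125,12],[a-105,-125,12],[a-105,125,12]])
    return np.r_[(proj(t2,pts(p,18))-tipT).ravel()/.3,(proj(s2,pts(p,19))-tipS).ravel()/.3,(proj(s2,pts(p,2))-baseS).ravel()/.7,(proj(t2,B)-cor).ravel()/.4,(proj(w2,pts(p,18))[:2]-wt).ravel()/.5,q[6:12]/1.5,q[12:15]/2]
q=least_squares(g,[673,-13,.3,.52,-.51,10]+[0]*9).x
if __name__=="__main__":
    print(q.round(3),np.degrees(q[2:5])); print(g(q).round(1)); c,r=tab(q[:5]);print(c,r.apply([0,0,1]))
    np.save("q1.npy",q)
    # table in tool frame at c6, using wrist cam in-tool mount with table shifted by -dW
    Ct=np.array([[0,.961,.277],[1,0,-.001],[-.001,.277,-.961]]);E=w["extrinsics"]
    tool=lambda P: (P-(E[:3,3]+q[12:15]))@E[:3,:3]@Ct.T+np.array([82,.5,-178.8])
    print("face in tool",tool(c),"n",r.apply([0,0,1])@E[:3,:3]@Ct.T,"studs",tool(pts(q[:5],18)).round(1))
    M=R.from_rotvec(s6["ee_rot"]);print("via pose",M.inv().apply(c-s6["eef_pos"]),M.inv().apply(r.apply([0,0,1])))
E
python3 fit1.py
```

```text
Traceback (most recent call last):
  File "fit1.py", line 14, in <module>
    q=least_squares(g,[673,-13,.3,.52,-.51,10]+[0]*9).x
      ~~~~~~~~~~~~~^^^^^^^^^^^^^^^^^^^^^^^^^^^^^^^^^^
  File "fit1.py", line 12, in g
    ry=R.from_euler('z',p[2]); B=np.array([[p[0],p[1],0]]+0)+ry.apply([[a+105,125,12],[a+105,-125,12],[a-105,-125,12],[a-105,125,12]])
                                          ~~~~~~~~~~~~~~~^~
TypeError: can only concatenate list (not "int") to list
```

```bash
sed -i 's/\[\[p\[0\],p\[1\],0\]\]+0/[[p[0],p[1],0]]/' fit1.py; python3 fit1.py
```

```text
[ 6.72755e+02 -1.51140e+01  2.65000e-01  5.05000e-01 -4.85000e-01
  1.32570e+01 -1.60000e-02  9.50000e-02  1.42100e+00  3.12000e-01
 -7.31000e-01  9.11000e-01 -5.27000e-01  1.13000e+00 -5.57000e-01] [ 15.20526387  28.92391606 -27.78316187]
[-0.3 -0.2 -0.1  0.3 -0.1 -0.7  0.2  0.7 -0.9  0.2  0.2  0.9 -0.2  0.8
  0.6  0.2  0.  -1.7  0.1 -1.4  0.7 -1.6 -0.3 -1.2 -0.6 -1.6 -0.4 -0.7
  1.3  0.5 -0.1  1.5 -0.2  0.2  0.1 -0.2 -0.   0.1  0.9  0.2 -0.5  0.6
 -0.3  0.6 -0.3]
[651.75298342 -20.82186006 149.38682249] [-0.46671643 -0.12685009  0.87526272]
face in tool [ 32.29090401  28.23405607 104.88107825] n [ 0.00482085 -0.05018969 -0.99885151] studs [[65.2 58.1 85.5]
 [63.2 -5.4 88.7]
 [-0.4 -3.5 88.3]
 [ 1.5 60.1 85.1]]
via pose [ 30.30181772  25.11903192 106.18083908] [ 0.00713056 -0.04811805 -0.9988162 ]
```

```bash
cat > tgt.py <<'E'
from fit1 import *
q=np.load("q1.npy");c,r=tab(q[:5])
Ct=np.array([[0,.961,.277],[1,0,-.001],[-.001,.277,-.961]])
def target(w,h,off=(0,.75)):
    """tool-frame delta (pos, rot) from pose when w taken to place with TCP h over face"""
    E=w["extrinsics"]; A=Ct@E[:3,:3].T   # world->tool
    face=A@(c-(E[:3,3]+q[12:15]))+np.array([82,.5,-178.8]); n=A@r.apply([0,0,1]); a=-np.pi/4
    y=A@r.apply([np.cos(a),np.sin(a),0]); Q=rot(-n,y)
    return face+h*n-Q.apply([off[0],off[1],0]),Q
def rows(p,Q,N):
    plan(p,Q,N,start=(np.zeros(3),R.identity()))
E
python3 - <<'E'
from tgt import *
p,Q=target(w,70);rows(p,Q,4)
E
```

```text
tot [32.6 24.  35. ] rot [-2.87 -0.32 -1.74] N 4
{"angular":[-0.7,-0.1,-0.4],"travel":[0.008,0.006,0.009]},
{"angular":[-0.7,-0.1,-0.4],"travel":[0.008,0.006,0.009]},
{"angular":[-0.7,-0.1,-0.4],"travel":[0.008,0.006,0.009]},
{"angular":[-0.7,-0.1,-0.4],"travel":[0.008,0.006,0.009]},
```

Call:
{"api": "servo_tool", "payload": {"deltas": [{"angular": [-0.7,-0.1,-0.4],"travel": [0.008,0.006,0.008],"grip": 1},{"angular": [-0.7,-0.1,-0.4],"travel": [0.008,0.006,0.008],"grip": 1},{"angular": [-0.7,-0.1,-0.4],"travel": [0.008,0.006,0.008],"grip": 1},{"angular": [-0.7,-0.1,-0.4],"travel": [0.008,0.006,0.008],"grip": 1},{"angular": [0,0,0],"travel": [0,0,0],"grip": 1},{"angular": [0,0,0],"travel": [0,0,0],"grip": 1}]}}

```text
time: 6.15
eef_pos: [626.9, -34.3, 214.2]
ee_rot: [2.909, 0.839, 0.784]
wrist_force: [-1.1, -0.4, -2.5]
width: 52.5
```

```bash
python3 - <<'E'
from tgt import *
show()
w=cap("wrist","pics/w7.png");s=cap("side","pics/s7.png");t=cap("top","pics/t7.png")
pickle.dump((w,t,s),open("c7.pkl","wb"))
p,Q=target(w,70);rows(p,Q,1)
crop(w,170,90,220,190,3.5,"pics/w7c.png")
crop(s,190,130,130,120,6,"pics/s7c.png")
E
```

```text
t 6.15 p [626.9 -34.3 214.2] z [ 0.47   0.121 -0.874] y [ 0.495 -0.856  0.147] j [-0.34  0.12  1.82  0.38  0.81  0.46] F [-1.1 -0.4 -2.5] T [-0.11  0.5  -0.01] w 52.5
tot [-4.5 -7.9 -0.6] rot [ 0.38  0.02 -0.14] N 1
{"angular":[0.4,0.0,-0.1],"travel":[-0.005,-0.008,-0.001]},
```

View pics/w7c.png

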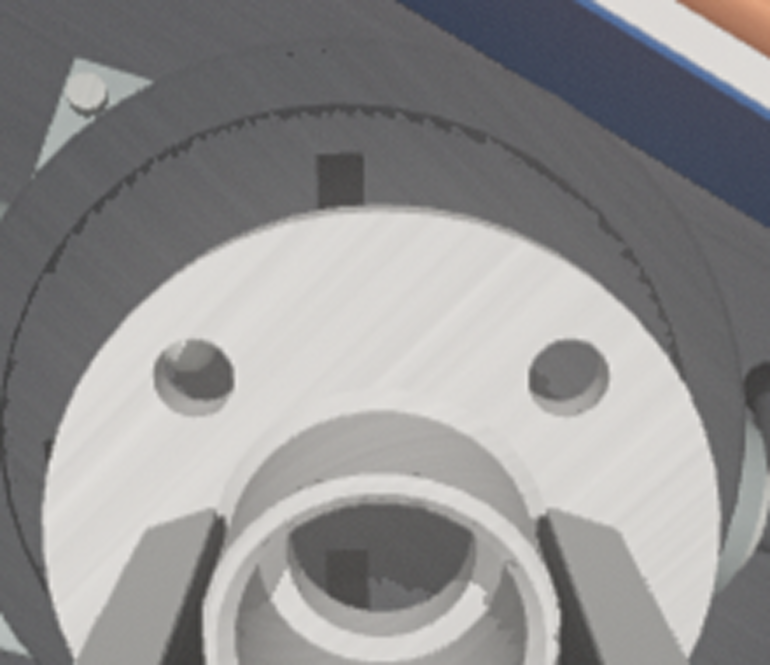

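View pics/s7c.png

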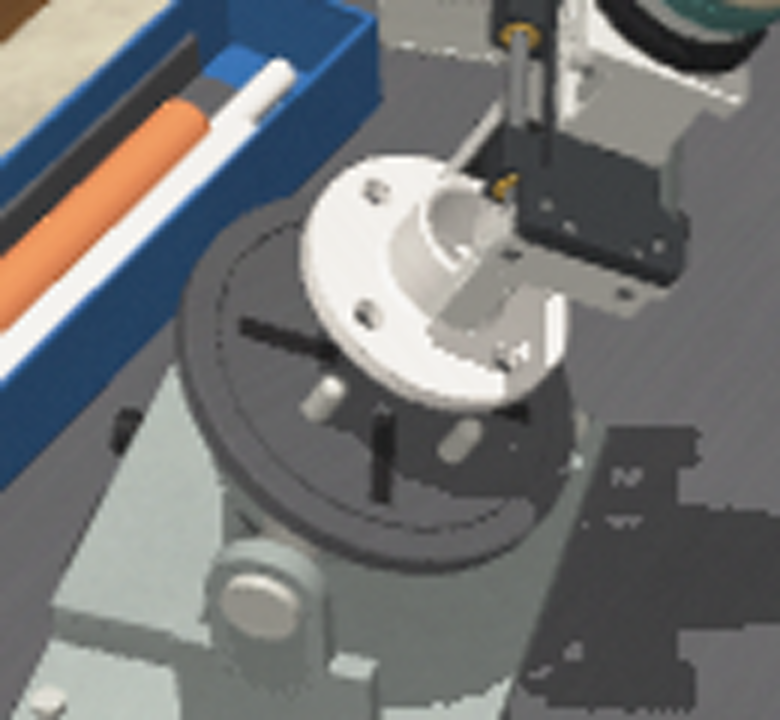

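Call:
{"api": "servo_tool", "payload": {"deltas": [{"angular": [0.2,0,-0.1],"travel": [-0.002,-0.004,0],"grip": 1},{"angular": [0.2,0,0],"travel": [-0.001,-0.003,0],"grip": 1},{"angular": [0,0,0],"travel": [0,0,0],"grip": 1},{"angular": [0,0,0],"travel": [0,0,0],"grip": 1}]}}

```text
time: 6.7
eef_pos: [619.0, -30.0, 212.7]
ee_rot: [2.914, 0.844, 0.783]
wrist_force: [-0.5, -0.4, -3.5]
width: 52.6
```

```bash
cat > look.py <<'E'
from tgt import *
import sys
n=sys.argv[1];h=float(sys.argv[2])
show()
w=cap("wrist","pics/w%s.png"%n);s=cap("side");t=cap("top")
pickle.dump((w,t,s),open("c%s.pkl"%n,"wb"))
p,Q=target(w,h);rows(p,Q,1)
a=w["image"][90:280,170:390];b=s["image"][140:235,205:300]
a=cv2.resize(a,None,fx=2.4,fy=2.4,interpolation=cv2.INTER_CUBIC);b=cv2.resize(b,(270,270),interpolation=cv2.INTER_CUBIC)
o=np.zeros((456,800,3),np.uint8);o[:a.shape[0],:a.shape[1]]=a;o[:270,530:800]=b;cv2.imwrite("pics/l%s.png"%n,o)
E
python3 look.py 8 70
```

```text
t 6.7 p [619.  -30.  212.7] z [ 0.467  0.127 -0.875] y [ 0.499 -0.855  0.142] j [-0.34  0.11  1.83  0.39  0.81  0.46] F [-0.5 -0.4 -3.5] T [-0.16  0.48  0.01] w 52.6
tot [-0.2 -0.1  1.2] rot [ 0.03 -0.01 -0.1 ] N 1
{"angular":[0.0,-0.0,-0.1],"travel":[-0.000,-0.000,0.001]},
```

View pics/l8.png

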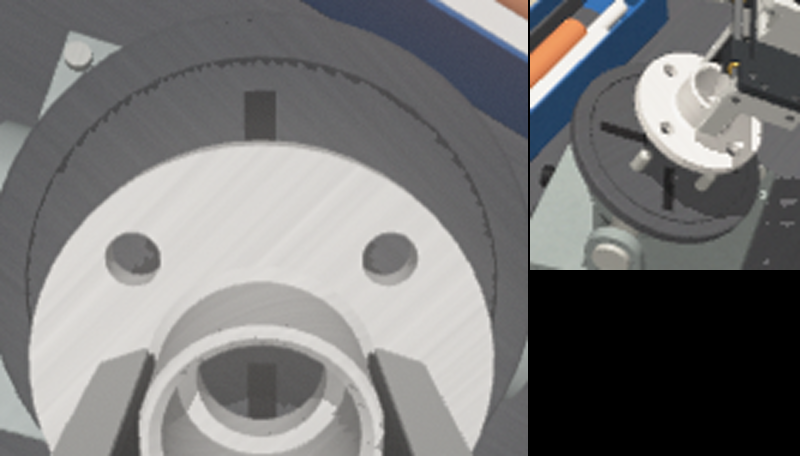

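Call:
{"api": "servo_tool", "payload": {"deltas": [{"angular": [0,0,0],"travel": [0,0,0.006],"grip": 1},{"angular": [0,0,0],"travel": [0,0,0.006],"grip": 1},{"angular": [0,0,0],"travel": [0,0,0.004],"grip": 1},{"angular": [0,0,0],"travel": [0,0,0],"grip": 1},{"angular": [0,0,0],"travel": [0,0,0],"grip": 1}]}}

```text
time: 7.35
eef_pos: [627.7, -27.9, 196.8]
ee_rot: [2.915, 0.844, 0.783]
wrist_force: [-0.1, -0.0, -3.4]
width: 52.7
```

```bash
python3 look.py 9 52
```

```text
t 7.35 p [627.7 -27.9 196.8] z [ 0.467  0.127 -0.875] y [ 0.499 -0.855  0.142] j [-0.33  0.13  1.84  0.4   0.77  0.45] F [-0.1 -0.  -3.4] T [-0.2   0.51 -0.04] w 52.7
tot [-0.2 -0.3  1. ] rot [ 0.    0.02 -0.12] N 1
{"angular":[0.0,0.0,-0.1],"travel":[-0.000,-0.000,0.001]},
```

View pics/l9.png

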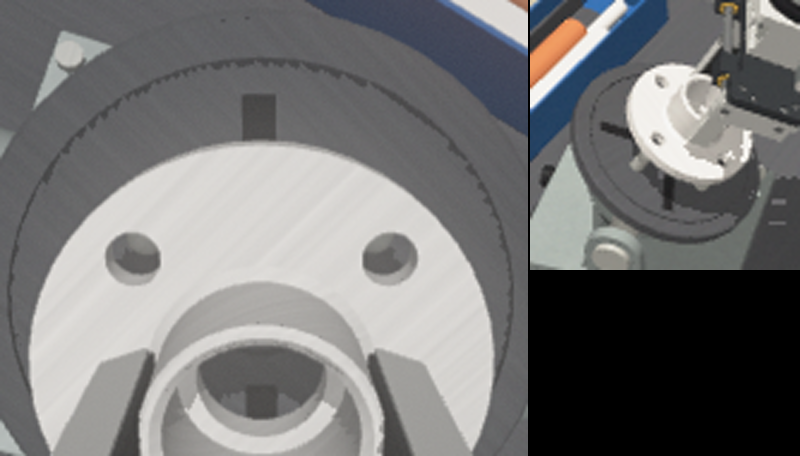

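```bash
python3 - <<'E'
from tgt import *
w,t,s=pickle.load(open("c9.pkl","rb"))
im=cv2.resize(w["image"][175:220,205:355],None,fx=5.2,fy=5.2,interpolation=cv2.INTER_CUBIC)
w2=sh(w,q[12:15])
def circ(P,col):
    for u,v in proj(w2,P): cv2.circle(im,(int((u-205+.5)*5.2),int((v-175+.5)*5.2)),1,col,-1)
E=w2["extrinsics"];A=Ct@E[:3,:3].T
for i in range(4):
    b=c+r.apply([45*np.cos(i*np.pi/2),45*np.sin(i*np.pi/2),18])
    d=E[:3,3]-b;d/=np.linalg.norm(d);u=np.cross(d,[0,0,1]);u/=np.linalg.norm(u);v=np.cross(d,u)
    circ(np.array([b+6*(np.cos(a)*u+np.sin(a)*v) for a in np.linspace(0,6.28,40)]),(0,0,255))
toW=lambda p:E[:3,3]+A.T@(np.array(p)-np.array([82,.5,-178.8]))
for sx in(1,-1):
    for z,col in((7.4,(0,255,0)),(17.4,(255,0,0))):
        circ(np.array([toW([31.8+7*np.cos(a),.75+sx*31.8+7*np.sin(a),z]) for a in np.linspace(0,6.28,50)]),col)
cv2.imwrite("pics/w9o.png",im)
E
```

```text
(no output)
```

View pics/w9o.png

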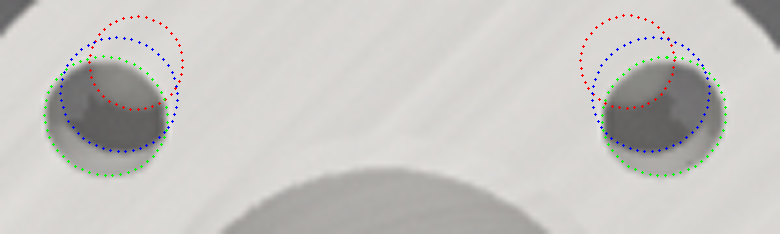

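Call:
{"api": "servo_tool", "payload": {"deltas": [{"angular": [0,0,-0.1],"travel": [0.0005,-0.0003,0.004],"grip": 1},{"angular": [0,0,0],"travel": [0,0,0.004],"grip": 1},{"angular": [0,0,0],"travel": [0,0,0.004],"grip": 1},{"angular": [0,0,0],"travel": [0,0,0.002],"grip": 1},{"angular": [0,0,0],"travel": [0,0,0],"grip": 1}]}}

```text
time: 8.0
eef_pos: [635.2, -25.6, 184.5]
ee_rot: [2.912, 0.846, 0.784]
wrist_force: [0.1, 0.6, -2.6]
width: 53.1
```

```bash
python3 look.py 10 38
```

```text
t 8.0 p [635.2 -25.6 184.5] z [ 0.468  0.127 -0.875] y [ 0.5   -0.854  0.144] j [-0.32  0.16  1.85  0.4   0.74  0.44] F [ 0.1  0.6 -2.6] T [-0.16  0.54  0.01] w 53.1
tot [-1.2 -0.4  0.5] rot [ 0.07 -0.04  0.  ] N 1
{"angular":[0.1,-0.0,0.0],"travel":[-0.001,-0.000,0.000]},
```

View pics/l10.png

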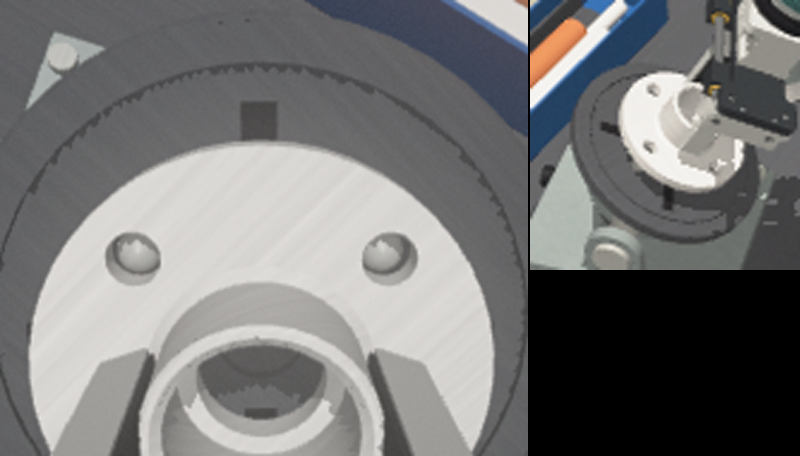

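Call:
{"api": "servo_tool", "payload": {"deltas": [{"angular": [0.1,0,0],"travel": [-0.0005,-0.0004,0.003],"grip": 1},{"angular": [0,0,0],"travel": [0,0,0.003],"grip": 1},{"angular": [0,0,0],"travel": [0,0,0.002],"grip": 1},{"angular": [0,0,0],"travel": [0,0,0],"grip": 1}]}}

```text
time: 8.55
eef_pos: [638.6, -24.6, 177.4]
ee_rot: [2.913, 0.847, 0.785]
wrist_force: [0.1, -0.8, -3.3]
width: 52.9
```

```bash
python3 look.py 11 30; python3 - <<'E'
from tgt import *
w,t,s=pickle.load(open("c11.pkl","rb"))
crop(w,205,175,150,45,5.2,"pics/w11o.png")
E
```

```text
t 8.55 p [638.6 -24.6 177.4] z [ 0.468  0.128 -0.874] y [ 0.501 -0.854  0.143] j [-0.31  0.17  1.86  0.41  0.73  0.44] F [ 0.1 -0.8 -3.3] T [-0.1   0.51 -0.01] w 52.9
tot [-0.8 -0.2  0.5] rot [ 0.   -0.07  0.02] N 1
{"angular":[0.0,-0.1,0.0],"travel":[-0.001,-0.000,0.001]},
```

View pics/w11o.png

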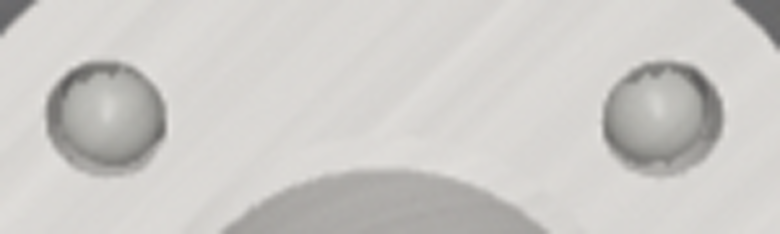

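Call:
{"api": "servo_tool", "payload": {"deltas": [{"angular": [0,0,0],"travel": [-0.0002,0,0.003],"grip": 1},{"angular": [0,0,0],"travel": [0,0,0.003],"grip": 1},{"angular": [0,0,0],"travel": [0,0,0.002],"grip": 1},{"angular": [0,0,0],"travel": [0,0,0.001],"grip": 1}]}}

```text
time: 9.1
eef_pos: [643.1, -23.6, 169.5]
ee_rot: [2.912, 0.847, 0.786]
wrist_force: [-0.4, 0.4, -3.9]
width: 52.5
```

```bash
python3 look.py 12 21
```

```text
t 9.1 p [643.1 -23.6 169.5] z [ 0.469  0.128 -0.874] y [ 0.5   -0.854  0.144] j [-0.31  0.18  1.86  0.42  0.71  0.43] F [-0.4  0.4 -3.9] T [-0.19  0.53  0.  ] w 52.5
tot [-0.9 -0.4  0.4] rot [ 0.04 -0.1   0.03] N 1
{"angular":[0.0,-0.1,0.0],"travel":[-0.001,-0.000,0.000]},
```

View pics/l12.png

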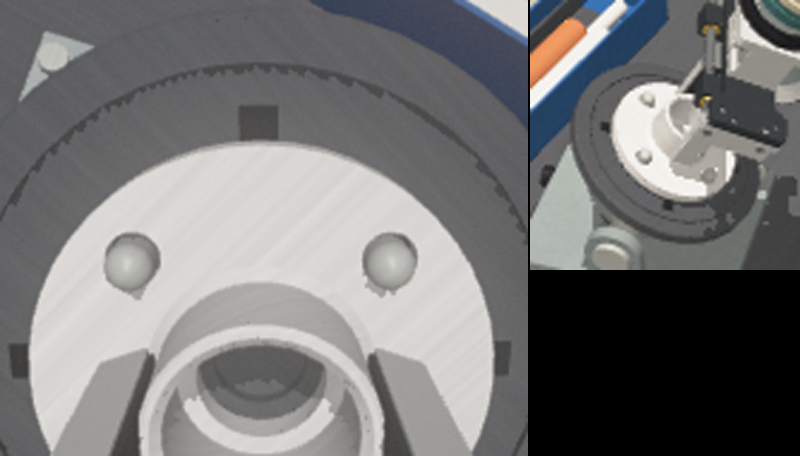

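Call:
{"api": "servo_tool", "payload": {"deltas": [{"angular": [0,0,0],"travel": [-0.0002,0,0.0015],"grip": 1},{"angular": [0,0,0],"travel": [0,0,0.0015],"grip": 1},{"angular": [0,0,0],"travel": [0,0,0.001],"grip": 1}]}}

```text
time: 9.55
eef_pos: [644.8, -23.2, 166.1]
ee_rot: [2.912, 0.847, 0.786]
wrist_force: [-0.2, 0.2, -2.8]
width: 53.1
```

```bash
python3 look.py 13 17.4
```

```text
t 9.55 p [644.8 -23.2 166.1] z [ 0.469  0.127 -0.874] y [ 0.5   -0.854  0.144] j [-0.31  0.19  1.86  0.42  0.7   0.43] F [-0.2  0.2 -2.8] T [-0.12  0.56  0.06] w 53.1
tot [-0.9 -0.5  0.1] rot [ 0.06 -0.12  0.05] N 1
{"angular":[0.1,-0.1,0.0],"travel":[-0.001,-0.001,0.000]},
```

Still no contact force; continue gently.

Call:
{"api": "servo_tool", "payload": {"deltas": [{"angular": [0,0,0],"travel": [0,0,0.001],"grip": 1},{"angular": [0,0,0],"travel": [0,0,0.001],"grip": 1}]}}

```text
time: 9.9
eef_pos: [645.2, -23.1, 165.9]
ee_rot: [2.91, 0.85, 0.786]
wrist_force: [-7.6, -3.2, 7.5]
width: 52.7
```

Call:
{"api": "servo_tool", "payload": {"deltas": [{"angular": [0,0,0],"travel": [0,0,0.001],"grip": 1}]}}

```text
time: 10.0
eef_pos: [645.2, -23.0, 166.0]
ee_rot: [2.91, 0.851, 0.786]
wrist_force: [-6.2, -2.3, 4.2]
width: 52.8
```

```bash
python3 look.py 14 17.4
```

```text
t 10.0 p [645.2 -23.  166. ] z [ 0.469  0.127 -0.874] y [ 0.502 -0.852  0.145] j [-0.31  0.19  1.86  0.42  0.7   0.43] F [-6.2 -2.3  4.2] T [-0.02  1.23  0.18] w 52.8
tot [-1.2 -0.5 -0.2] rot [ 0.06 -0.11  0.2 ] N 1
{"angular":[0.1,-0.1,0.2],"travel":[-0.001,-0.001,-0.000]},
```

View pics/l14.png

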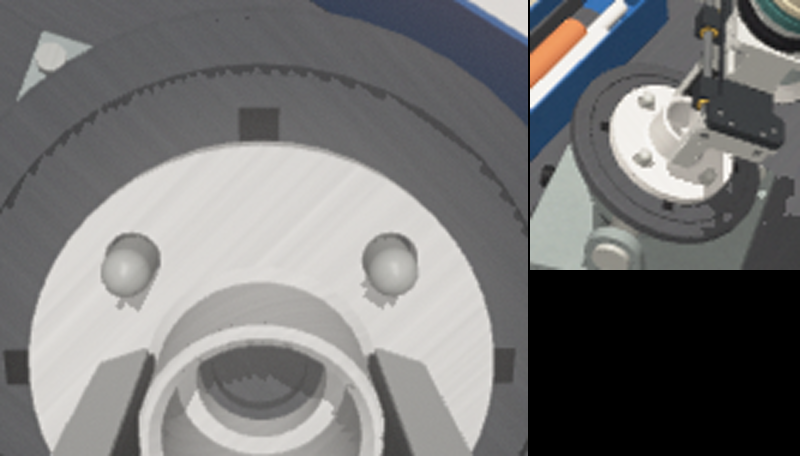

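Call:
{"api": "servo_tool", "payload": {"deltas": [{"angular": [0,0,0],"travel": [0,0,0],"grip": 0.3},{"angular": [0,0,0],"travel": [0,0,0],"grip": -0.5},{"angular": [0,0,0],"travel": [0,0,0],"grip": -1},{"angular": [0,0,0],"travel": [0,0,0],"grip": -1},{"angular": [0,0,0],"travel": [0,0,0],"grip": -1},{"angular": [0,0,0],"travel": [0,0,0],"grip": -1}]}}

```text
time: 10.75
eef_pos: [649.1, -24.2, 170.2]
ee_rot: [2.902, 0.846, 0.799]
wrist_force: [0.5, 0.0, -0.4]
width: 89.1
```

Call:
{"api": "servo_tool", "payload": {"deltas": [{"angular": [0,0,0],"travel": [0,0,-0.01],"grip": -1},{"angular": [0,0,0],"travel": [0,0,-0.02],"grip": -1},{"angular": [0,0,0],"travel": [0,0,-0.03],"grip": -1},{"angular": [0,0,0],"travel": [0,0,-0.03],"grip": -1},{"angular": [0,0,0],"travel": [0,0,-0.03],"grip": -1},{"angular": [0,0,0],"travel": [0,0,-0.01],"grip": -1},{"angular": [0,0,0],"travel": [0,0,0],"grip": -1},{"angular": [0,0,0],"travel": [0,0,0],"grip": -1}]}}

```text
time: 11.55
eef_pos: [583.7, -41.1, 289.1]
ee_rot: [2.901, 0.846, 0.798]
wrist_force: [0.5, -1.1, -0.7]
width: 94.0
```

```bash
python3 look.py 15 160; python3 - <<'E'
from tgt import *
w,t,s=pickle.load(open("c15.pkl","rb"))
crop(w,170,130,220,190,3.5,"pics/w15c.png"); crop(s,190,140,115,105,6,"pics/s15c.png")
E
```

```text
t 11.55 p [583.7 -41.1 289.1] z [ 0.478  0.123 -0.869] y [ 0.498 -0.854  0.153] j [-0.39 -0.    1.76  0.36  0.99  0.47] F [ 0.5 -1.1 -0.7] T [-0.04  0.21  0.05] w 94.0
tot [-4.  -2.8 -4. ] rot [ 0.56 -0.51  0.19] N 1
{"angular":[0.6,-0.5,0.2],"travel":[-0.004,-0.003,-0.004]},
```

View pics/w15.png

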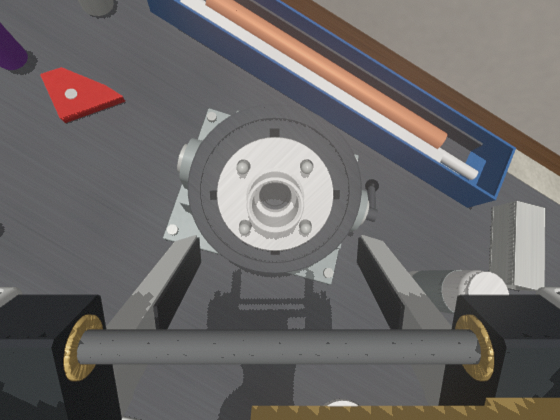

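View pics/s15c.png

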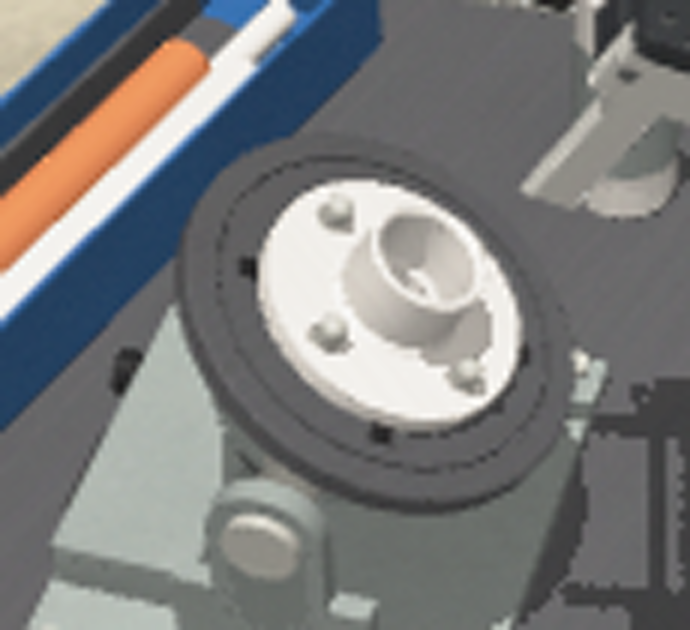

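```bash
python3 - <<'E'
from plan import *
from fit0 import cp
import pickle
t,s=pickle.load(open("c0.pkl","rb"))
for n,q in dict(purple=(108,97),post=(101,310),yellow=(99,512),thin=(381,546)).items(): print(n,atz(t,*cp([q],90,140,5)[0],100 if n!="thin" else 90).round(1))
plan([540,400,200],rot([0,0,-1],[.6,-.8,0]))
E
```

```text
purple [660.9 417.5 100. ]
post [558.6 417.6 100. ]
yellow [463.5 415.5 100. ]
thin [446.2 285.3  90. ]
tot [-43.5 440.8 -87.9] rot [ 10.11 -27.71  -4.27] N 11
{"angular":[0.9,-2.5,-0.4],"travel":[0.014,-0.037,0.010]},
{"angular":[0.9,-2.5,-0.4],"travel":[0.014,-0.037,0.010]},
{"angular":[0.9,-2.5,-0.4],"travel":[0.015,-0.037,0.010]},
{"angular":[0.9,-2.5,-0.4],"travel":[0.016,-0.037,0.010]},
{"angular":[0.9,-2.5,-0.4],"travel":[0.016,-0.036,0.010]},
{"angular":[0.9,-2.5,-0.4],"travel":[0.017,-0.036,0.010]},
{"angular":[0.9,-2.5,-0.4],"travel":[0.018,-0.036,0.009]},
{"angular":[0.9,-2.5,-0.4],"travel":[0.018,-0.036,0.009]},
{"angular":[0.9,-2.5,-0.4],"travel":[0.019,-0.035,0.009]},
{"angular":[0.9,-2.5,-0.4],"travel":[0.020,-0.035,0.009]},
{"angular":[0.9,-2.5,-0.4],"travel":[0.020,-0.035,0.008]},
```

Call:
{"api": "servo_tool", "payload": {"deltas": [{"angular": [0.9,-2.5,-0.4],"travel": [0.014,-0.037,0.0],"grip": -1},{"angular": [0.9,-2.5,-0.4],"travel": [0.014,-0.037,0.005],"grip": -1},{"angular": [0.9,-2.5,-0.4],"travel": [0.015,-0.037,0.01],"grip": -1},{"angular": [0.9,-2.5,-0.4],"travel": [0.016,-0.037,0.01],"grip": -1},{"angular": [0.9,-2.5,-0.4],"travel": [0.016,-0.036,0.01],"grip": -1},{"angular": [0.9,-2.5,-0.4],"travel": [0.017,-0.036,0.01],"grip": -1},{"angular": [0.9,-2.5,-0.4],"travel": [0.018,-0.036,0.009],"grip": -1},{"angular": [0.9,-2.5,-0.4],"travel": [0.018,-0.036,0.009],"grip": -1}]}}

```text
time: 12.5
eef_pos: [544.1, 283.9, 224.0]
ee_rot: [2.983, 0.946, 0.184]
wrist_force: [0.0, -0.2, 0.7]
width: 93.8
```

Call:
{"api": "servo_tool", "payload": {"deltas": [{"angular": [0.9,-2.5,-0.4],"travel": [0.019,-0.035,0.009],"grip": -1},{"angular": [0.9,-2.5,-0.4],"travel": [0.01,-0.022,0.009],"grip": -1},{"angular": [0.9,-2.5,-0.4],"travel": [0.005,-0.01,0.008],"grip": -1},{"angular": [0,0,0],"travel": [0,0,0],"grip": -1},{"angular": [0,0,0],"travel": [0,0,0],"grip": -1},{"angular": [0,0,0],"travel": [0,0,0],"grip": -1}]}}

```text
time: 13.1
eef_pos: [530.7, 369.0, 185.7]
ee_rot: [2.975, 0.996, -0.067]
wrist_force: [-0.9, -1.7, 1.3]
width: 94.1
```

```bash
python3 - <<'E'
from plan import *
import pickle
show();w=cap("wrist","pics/w16.png");pickle.dump(w,open("c16.pkl","wb"))
print(proj(w,[[558.6,417.6,100],[558.6,417.6,0]]))
plan([540,400,180],rot([0,0,-1],[.6,-.8,0]))
E
```

```text
t 13.1 p [530.7 369.  185.7] z [-0.039 -0.017 -0.999] y [ 0.602 -0.798 -0.01 ] j [0.5  0.42 1.34 0.   1.43 1.42] F [-0.9 -1.7  1.3] T [-0.04 -0.04 -0.02] w 94.1
[[250.66159941 143.43963113]
 [258.90761932 130.11354145]]
tot [ 9.3 31.2 -6. ] rot [-0.57  2.38  0.14] N 1
{"angular":[-0.6,2.4,0.1],"travel":[0.026,-0.019,0.005]},
```

View pics/w16.png

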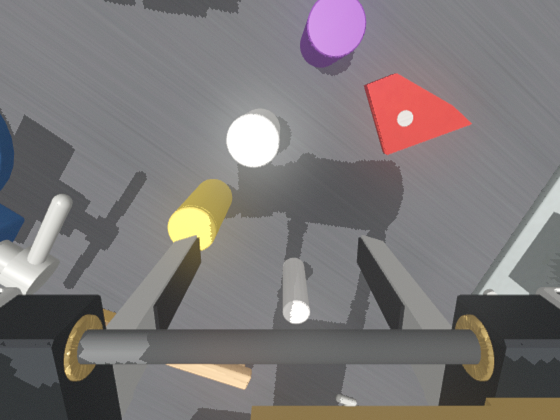

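```bash
python3 - <<'E'
from plan import *
import pickle
w=pickle.load(open("c16.pkl","rb"))
P=atz(w,253,139.5,100);print(P)
m=(P+[558.6,417.6,100])/2; print(m)
plan([m[0],m[1],135],rot([0,0,-1],[.6,-.8,0]),N=4)
E
```

```text
[562.25760251 417.92206681 100.        ]
[560.42880126 417.76103341 100.        ]
tot [ 29.8  49.  -51. ] rot [-0.57  2.38  0.14] N 4
{"angular":[-0.1,0.6,0.0],"travel":[0.014,-0.005,0.012]},
{"angular":[-0.1,0.6,0.0],"travel":[0.014,-0.005,0.012]},
{"angular":[-0.1,0.6,0.0],"travel":[0.014,-0.005,0.012]},
{"angular":[-0.1,0.6,0.0],"travel":[0.013,-0.005,0.013]},
```

Call:
{"api": "servo_tool", "payload": {"deltas": [{"angular": [-0.1,0.6,0],"travel": [0.014,-0.005,0.012],"grip": -1},{"angular": [-0.1,0.6,0],"travel": [0.014,-0.005,0.012],"grip": -1},{"angular": [-0.1,0.6,0],"travel": [0.012,-0.005,0.012],"grip": -1},{"angular": [-0.1,0.6,0],"travel": [0.008,-0.003,0.008],"grip": -1},{"angular": [0,0,0],"travel": [0,0,0],"grip": -1},{"angular": [0,0,0],"travel": [0,0,0],"grip": -1}]}}

```text
time: 13.75
eef_pos: [560.2, 412.8, 139.2]
ee_rot: [-2.977, -0.99, -0.012]
wrist_force: [1.0, 0.0, 0.2]
width: 94.0
```

```bash
python3 - <<'E'
from plan import *
import pickle
show();w=cap("wrist","pics/w17.png");pickle.dump(w,open("c17.pkl","wb"))
print(proj(w,[[560.6,417.8,100],[560.6,417.8,0]]))
plan([560.5,417.8,125],rot([0,0,-1],[.6,-.8,0]))
E
```

```text
t 13.75 p [560.2 412.8 139.2] z [ 0.006  0.006 -1.   ] y [ 0.599 -0.801 -0.001] j [0.53 0.49 1.33 0.   1.31 1.46] F [1.  0.  0.2] T [-0.03 -0.02 -0.05] w 94.0
[[271.92307404 223.9688404 ]
 [273.88159758 190.91860532]]
tot [  0.4   5.1 -14.1] rot [-0.09 -0.47 -0.09] N 1
{"angular":[-0.1,-0.5,-0.1],"travel":[0.003,-0.004,0.014]},
```

View pics/w17.png

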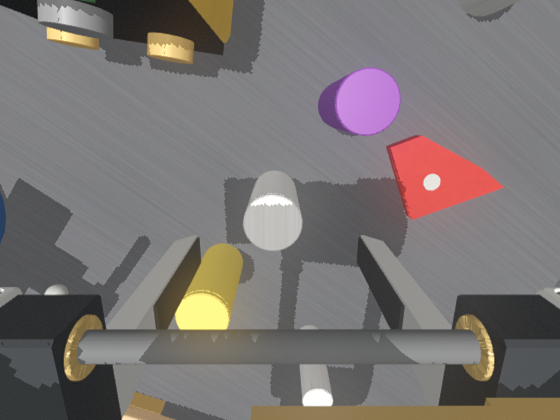

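Call:
{"api": "servo_tool", "payload": {"deltas": [{"angular": [-0.1,-0.4,-0.1],"travel": [0.003,-0.002,0.005],"grip": -1},{"angular": [0,0,0],"travel": [0.002,-0.002,0.01],"grip": -1},{"angular": [0,0,0],"travel": [0,0,0.01],"grip": -1},{"angular": [0,0,0],"travel": [0,0,0],"grip": -1}]}}

```text
time: 14.2
eef_pos: [562.3, 419.2, 113.6]
ee_rot: [-2.98, -0.993, -0.004]
wrist_force: [0.3, -0.3, 0.1]
width: 94.2
```

```bash
python3 - <<'E'
from plan import *
import pickle
show();w=cap("wrist","pics/w18.png");pickle.dump(w,open("c18.pkl","wb"))
print(proj(w,[[561.8,418.5,100],[561.8,418.5,0]]))
plan([561.8,418.5,55],rot([0,0,-1],[.6,-.8,0]))
E
```

```text
t 14.2 p [562.3 419.2 113.6] z [ 0.003  0.001 -1.   ] y [ 0.6   -0.8    0.001] j [ 0.54  0.52  1.35 -0.    1.27  1.47] F [ 0.3 -0.3  0.1] T [-0.03 -0.03 -0.01] w 94.2
[[277.35805431 243.32451055]
 [277.51264932 200.99578334]]
tot [ -0.9  -0.9 -59.2] rot [ 0.04 -0.21 -0.01] N 2
{"angular":[0.0,-0.1,-0.0],"travel":[-0.001,0.000,0.030]},
{"angular":[0.0,-0.1,-0.0],"travel":[-0.001,0.000,0.030]},
```

View pics/w18.png

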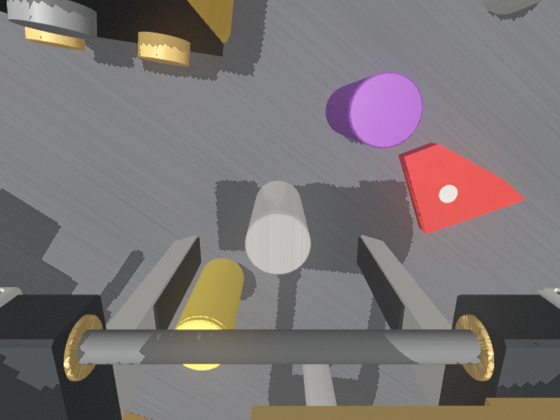

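Cap centre at (278, 242), matching prediction (277, 243). Descend and grip.

Call:
{"api": "servo_tool", "payload": {"deltas": [{"angular": [0,-0.2,0],"travel": [-0.001,0,0.012],"grip": -1},{"angular": [0,0,0],"travel": [0,0,0.015],"grip": -1},{"angular": [0,0,0],"travel": [0,0,0.015],"grip": -1},{"angular": [0,0,0],"travel": [0,0,0.01],"grip": -1},{"angular": [0,0,0],"travel": [0,0,0.003],"grip": -1},{"angular": [0,0,0],"travel": [0,0,0],"grip": -1}]}}

```text
time: 14.85
eef_pos: [562.0, 418.3, 55.8]
ee_rot: [2.98, 0.992, 0.001]
wrist_force: [0.1, 1.1, 0.0]
width: 94.1
```

Call:
{"api": "servo_tool", "payload": {"deltas": [{"angular": [0,0,0],"travel": [0,0,0],"grip": 0},{"angular": [0,0,0],"travel": [0,0,0],"grip": 1},{"angular": [0,0,0],"travel": [0,0,0],"grip": 1},{"angular": [0,0,0],"travel": [0,0,0],"grip": 1},{"angular": [0,0,0],"travel": [0,0,0],"grip": 1},{"angular": [0,0,0],"travel": [0,0,0],"grip": 1},{"angular": [0,0,0],"travel": [0,0,0],"grip": 1},{"angular": [0,0,0],"travel": [0,0,0],"grip": 1}], "grip_force": 30}}

```text
time: 15.65
eef_pos: [563.6, 419.4, 58.8]
ee_rot: [-2.98, -0.992, -0.009]
wrist_force: [0.4, -0.2, -1.4]
width: 41.7
```

```bash
python3 - <<'E'
from plan import *
show();w=cap("wrist","pics/w19.png")
E
```

```text
t 15.65 p [563.6 419.4  58.8] z [ 0.005  0.002 -1.   ] y [ 0.599 -0.8    0.001] j [ 0.54  0.56  1.42 -0.    1.16  1.47] F [ 0.4 -0.2 -1.4] T [-0.03 -0.05 -0.02] w 41.7
```

View pics/w19.png

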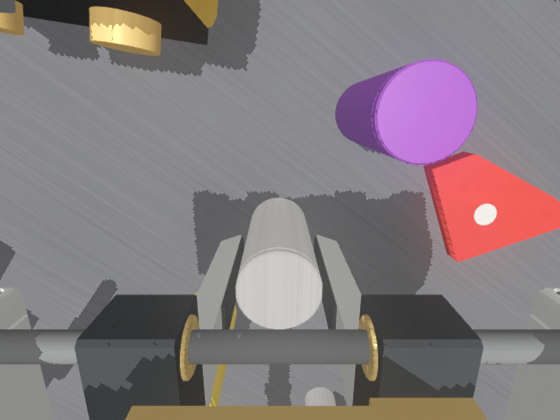

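Call:
{"api": "servo_tool", "payload": {"deltas": [{"angular": [0,0,0],"travel": [0,0,-0.015],"grip": 1},{"angular": [0,0,0],"travel": [0,0,-0.03],"grip": 1},{"angular": [0,0,0],"travel": [0,0,-0.045],"grip": 1},{"angular": [0,0,0],"travel": [0,0,-0.045],"grip": 1},{"angular": [0,0,0],"travel": [0,0,-0.045],"grip": 1},{"angular": [0,0,0],"travel": [0,0,-0.045],"grip": 1},{"angular": [0,0,0],"travel": [0,0,-0.02],"grip": 1},{"angular": [0,0,0],"travel": [0,0,0],"grip": 1}]}}

```text
time: 16.5
eef_pos: [560.5, 417.6, 316.5]
ee_rot: [2.98, 0.992, 0.003]
wrist_force: [-1.0, 0.2, -2.0]
width: 42.1
```

```bash
python3 - <<'E'
from tgt import *
show();w=cap("wrist","pics/w20.png");pickle.dump(w,open("c20.pkl","wb"))
n=r.apply([0,0,1]);a=-np.pi/4
rt=rot(-n,r.apply([np.cos(a),np.sin(a),0])); plan(c+190*n,rt)
crop(w,200,150,160,190,3,"pics/w20c.png")
# predicted post outline in tool frame: foot/cap circles
E=w["extrinsics"];A=Ct@E[:3,:3].T
toW=lambda p:E[:3,3]+A.T@(np.array(p)-np.array([82,.5,-178.8]))
for z in (57,-43): print(z,proj(w,[toW([21.2*np.cos(t),21.2*np.sin(t),z]) for t in np.arange(4)*np.pi/2]).round(1).tolist())
E
```

```text
t 16.5 p [560.5 417.6 316.5] z [ 0.002 -0.    -1.   ] y [ 0.599 -0.8    0.001] j [ 0.54  0.44  0.98 -0.    1.71  1.47] F [-1.   0.2 -2. ] T [-0.   -0.04  0.02] w 42.1
tot [   3.  -462.3    0.6] rot [-9.56 27.3   4.33] N 11
{"angular":[-0.9,2.5,0.4],"travel":[-0.025,0.034,-0.000]},
{"angular":[-0.9,2.5,0.4],"travel":[-0.025,0.034,-0.001]},
{"angular":[-0.9,2.5,0.4],"travel":[-0.024,0.034,-0.001]},
{"angular":[-0.9,2.5,0.4],"travel":[-0.024,0.034,-0.002]},
{"angular":[-0.9,2.5,0.4],"travel":[-0.024,0.035,-0.002]},
{"angular":[-0.9,2.5,0.4],"travel":[-0.024,0.035,-0.003]},
{"angular":[-0.9,2.5,0.4],"travel":[-0.023,0.035,-0.003]},
{"angular":[-0.9,2.5,0.4],"travel":[-0.023,0.035,-0.004]},
{"angular":[-0.9,2.5,0.4],"travel":[-0.022,0.035,-0.004]},
{"angular":[-0.9,2.5,0.4],"travel":[-0.022,0.036,-0.004]},
{"angular":[-0.9,2.5,0.4],"travel":[-0.021,0.036,-0.005]},
57 [[277.5, 193.4], [305.2, 220.2], [277.5, 245.8], [249.9, 220.2]]
-43 [[277.1, 248.6], [322.2, 290.1], [277.2, 328.5], [232.1, 290.1]]
```

View pics/w20c.png

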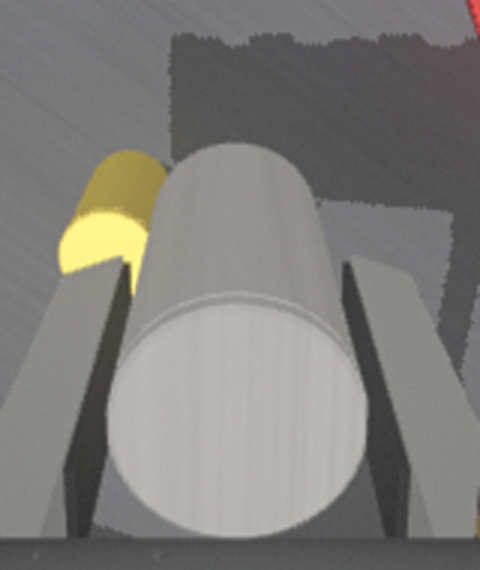

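```bash
python3 - <<'E'
from tgt import *
w=pickle.load(open("c20.pkl","rb"))
E=w["extrinsics"];A=Ct@E[:3,:3].T
toW=lambda p:E[:3,3]+A.T@(np.array(p)-np.array([82,.5,-178.8]))
th=np.linspace(0,2*np.pi,361)
def f(v):
    x,y,z,tx,ty=v
    def circ(zz,rad=21.2): 
        return proj(w,np.array([toW([x+tx*(zz-0)+rad*np.cos(t),y+ty*zz+rad*np.sin(t),zz]) for t in th]))
    C=circ(z-100);F=circ(z)
    return np.r_[C[:,0].min()-235.5,C[:,0].max()-322.5,C[:,1].max()-329,C[:,1].min()-247.2,F[:,1].min()-197.3,F[:,0].min()-253.5,F[:,0].max()-304,tx*100,ty*100]
# foot left/right approx silhouettes
s_=least_squares(f,[0,0,57,0,0]);print(s_.x.round(3),s_.fun.round(1))
E
```

```text
[-2.5240e+00  9.1000e-01  6.0637e+01 -1.3000e-02  0.0000e+00] [-0.4  0.4 -1.7  2.2 -0.9 -2.   1.9 -1.3  0. ]
```

Call:
{"api": "servo_tool", "payload": {"deltas": [{"angular": [-0.9,2.5,0.4],"travel": [-0.025,0.034,0],"grip": 1},{"angular": [-0.9,2.5,0.4],"travel": [-0.025,0.034,-0.001],"grip": 1},{"angular": [-0.9,2.5,0.4],"travel": [-0.024,0.034,-0.001],"grip": 1},{"angular": [-0.9,2.5,0.4],"travel": [-0.024,0.034,-0.002],"grip": 1},{"angular": [-0.9,2.5,0.4],"travel": [-0.024,0.035,-0.002],"grip": 1},{"angular": [-0.9,2.5,0.4],"travel": [-0.024,0.035,-0.003],"grip": 1},{"angular": [-0.9,2.5,0.4],"travel": [-0.023,0.035,-0.003],"grip": 1},{"angular": [-0.9,2.5,0.4],"travel": [-0.023,0.035,-0.004],"grip": 1}]}}

```text
time: 17.35
eef_pos: [553.2, 73.9, 293.9]
ee_rot: [2.95, 0.905, 0.547]
wrist_force: [0.8, -0.4, -1.5]
width: 41.4
```

Call:
{"api": "servo_tool", "payload": {"deltas": [{"angular": [-0.9,2.5,0.4],"travel": [-0.018,0.027,-0.004],"grip": 1},{"angular": [-0.9,2.5,0.4],"travel": [-0.008,0.012,-0.004],"grip": 1},{"angular": [-0.5,1.5,0.2],"travel": [0,0,0],"grip": 1},{"angular": [0,0,0],"travel": [0,0,0],"grip": 1},{"angular": [0,0,0],"travel": [0,0,0],"grip": 1}]}}

```text
time: 17.85
eef_pos: [540.4, 19.2, 283.6]
ee_rot: [2.934, 0.851, 0.705]
wrist_force: [-0.1, -0.5, -1.5]
width: 42.2
```

```bash
cat > look2.py <<'E'
from tgt import *
import sys
n=sys.argv[1];h=float(sys.argv[2])
show()
w=cap("wrist","pics/w%s.png"%n);s=cap("side");t=cap("top")
pickle.dump((w,t,s),open("c%s.pkl"%n,"wb"))
p,Q=target(w,h,(-1.5,.9));rows(p,Q,1)
a=w["image"][60:250,170:390];b=s["image"][130:230,205:305]; d=t["image"][100:200,245:345]
a=cv2.resize(a,None,fx=2.3,fy=2.3,interpolation=cv2.INTER_CUBIC);b=cv2.resize(b,(290,290),interpolation=cv2.INTER_CUBIC);d=cv2.resize(d,(290,290),interpolation=cv2.INTER_CUBIC)
o=np.zeros((580,800,3),np.uint8);o[:a.shape[0],:a.shape[1]]=a;o[:290,510:800]=b;o[290:580,510:800]=d;cv2.imwrite("pics/l%s.png"%n,o)
E
python3 look2.py 21 170
```

```text
t 17.85 p [540.4  19.2 283.6] z [ 0.422  0.117 -0.899] y [ 0.507 -0.853  0.128] j [-0.26 -0.06  1.8   0.26  1.02  0.66] F [-0.1 -0.5 -1.5] T [-0.13  0.28  0.07] w 42.2
tot [ 0.8 70.9 -7.4] rot [-0.96  2.8  -0.07] N 1
{"angular":[-1.0,2.8,-0.1],"travel":[0.001,0.071,-0.007]},
```

View pics/l21.png

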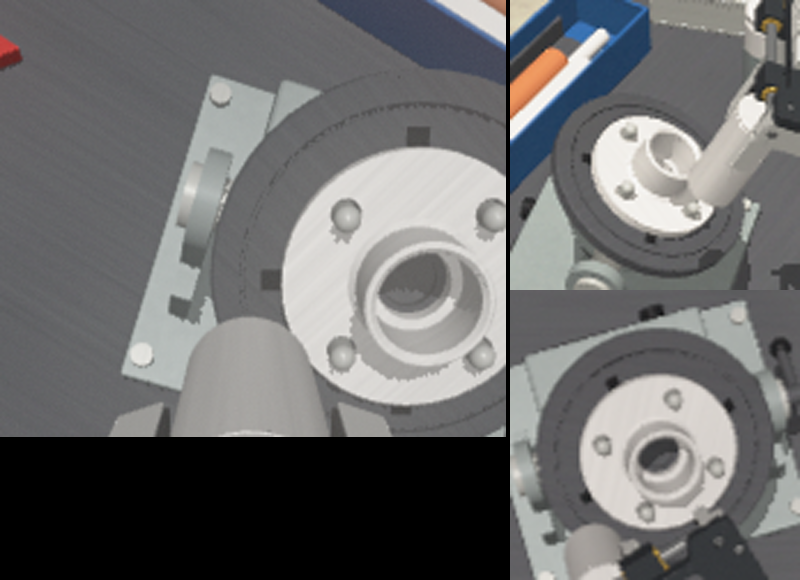

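Call:
{"api": "servo_tool", "payload": {"deltas": [{"angular": [-0.3,0.9,0],"travel": [0,0.02,-0.002],"grip": 1},{"angular": [-0.3,0.9,0],"travel": [0,0.02,-0.002],"grip": 1},{"angular": [-0.3,0.9,0],"travel": [0,0.015,-0.002],"grip": 1},{"angular": [0,0,0],"travel": [0,0.008,-0.001],"grip": 1},{"angular": [0,0,0],"travel": [0,0.002,0],"grip": 1},{"angular": [0,0,0],"travel": [0,0,0],"grip": 1}]}}

```text
time: 18.6
eef_pos: [574.6, -33.8, 299.9]
ee_rot: [2.912, 0.862, 0.783]
wrist_force: [-0.2, -0.2, -1.3]
width: 41.7
```

```bash
python3 look2.py 22 150
```

```text
t 18.6 p [574.6 -33.8 299.9] z [ 0.465  0.133 -0.875] y [ 0.509 -0.849  0.142] j [-0.39 -0.02  1.74  0.35  1.03  0.48] F [-0.2 -0.2 -1.3] T [-0.07  0.34  0.  ] w 41.7
tot [-4.7  6.3 18.7] rot [-0.32 -0.07  0.49] N 1
{"angular":[-0.3,-0.1,0.5],"travel":[-0.005,0.006,0.019]},
```

View pics/l22.png

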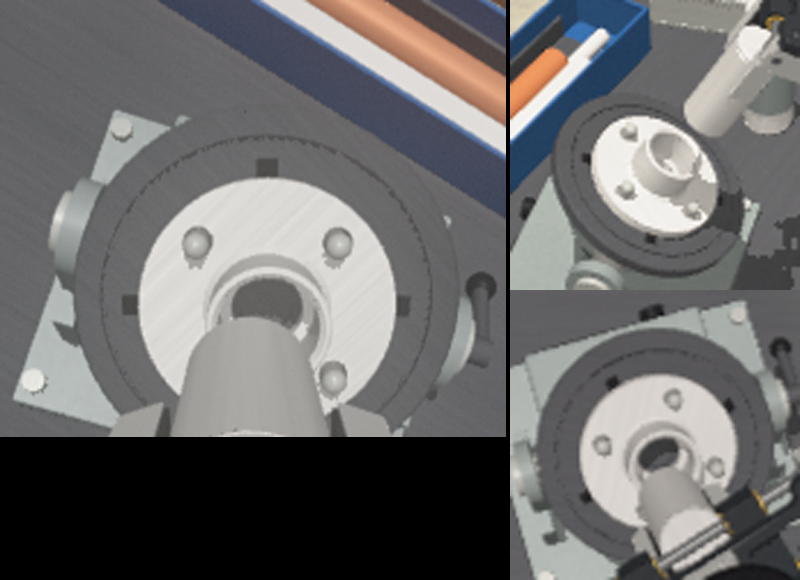

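Call:
{"api": "servo_tool", "payload": {"deltas": [{"angular": [-0.2,0,0.3],"travel": [-0.002,0.003,0.01],"grip": 1},{"angular": [-0.1,0,0.2],"travel": [-0.002,0.002,0.012],"grip": 1},{"angular": [0,0,0],"travel": [0,0,0.01],"grip": 1},{"angular": [0,0,0],"travel": [0,0,0.005],"grip": 1},{"angular": [0,0,0],"travel": [0,0,0],"grip": 1}]}}

```text
time: 19.25
eef_pos: [591.3, -33.2, 262.0]
ee_rot: [2.916, 0.849, 0.782]
wrist_force: [-0.6, -0.5, -1.6]
width: 41.7
```

```bash
python3 look2.py 23 120; python3 - <<'E'
from tgt import *
w,t,s=pickle.load(open("c23.pkl","rb"))
E=w["extrinsics"]; im=w["image"].copy(); w2=sh(w,q[12:15]);A=Ct@E[:3,:3].T
toW=lambda p:w2["extrinsics"][:3,3]+A.T@(np.array(p)-np.array([82,.5,-178.8]))
th=np.linspace(0,6.28,120)
im=cv2.resize(im[140:340,170:390],None,fx=3.5,fy=3.5,interpolation=cv2.INTER_CUBIC)
def circ(P,col):
    for u,v in proj(w2,P): cv2.circle(im,(int((u-170+.5)*3.5),int((v-140+.5)*3.5)),1,col,-1)
for rr,hh in((27,45),(60,10)): circ(np.array([c+r.apply([rr*np.cos(a),rr*np.sin(a),hh]) for a in th]),(0,0,255))
for zz in(60.6,-39.4): circ(np.array([toW([-1.5+21.2*np.cos(a),.9+21.2*np.sin(a),zz]) for a in th]),(0,255,0))
cv2.imwrite("pics/w23o.png",im)
E
```

```text
t 19.25 p [591.3 -33.2 262. ] z [ 0.466  0.13  -0.875] y [ 0.502 -0.853  0.14 ] j [-0.37  0.03  1.79  0.37  0.94  0.47] F [-0.6 -0.5 -1.6] T [-0.12  0.36 -0.01] w 41.7
tot [0.4 3.9 7.7] rot [-0.17  0.    0.02] N 1
{"angular":[-0.2,0.0,0.0],"travel":[0.000,0.004,0.008]},
```

View pics/w23o.png

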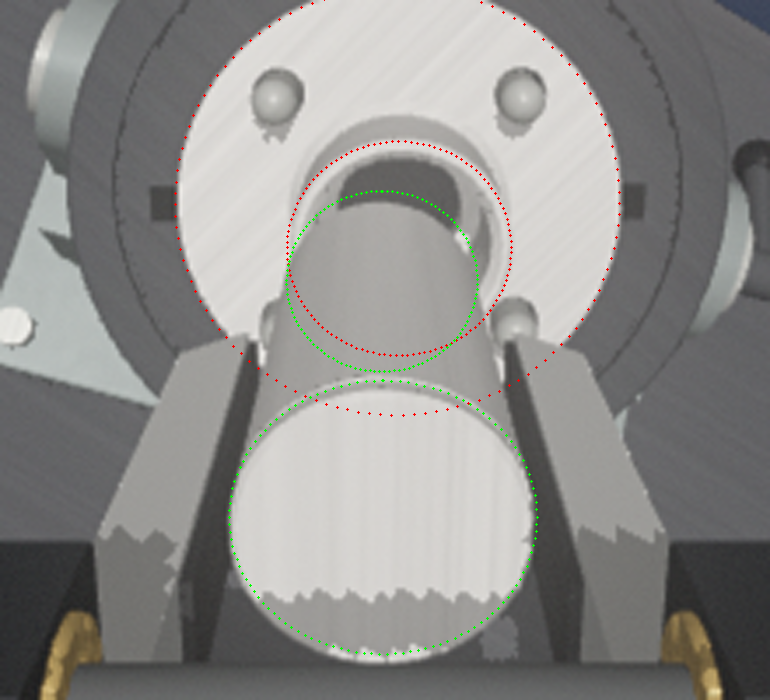

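View pics/l23.png

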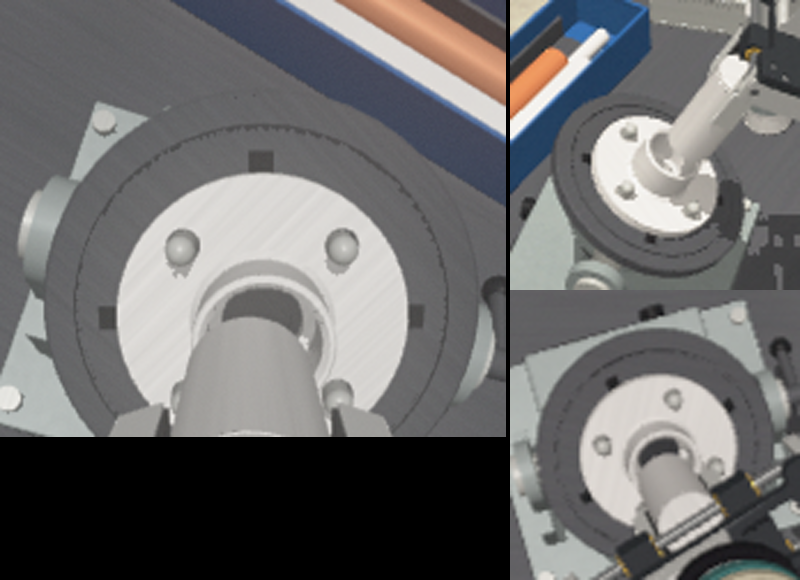

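Call:
{"api": "servo_tool", "payload": {"deltas": [{"angular": [-0.2,0,0],"travel": [0.001,0.002,0.005],"grip": 1},{"angular": [0,0,0],"travel": [0.0005,0.002,0.005],"grip": 1},{"angular": [0,0,0],"travel": [0,0,0.004],"grip": 1},{"angular": [0,0,0],"travel": [0,0,0],"grip": 1}]}}

```text
time: 19.8
eef_pos: [602.8, -35.0, 253.4]
ee_rot: [2.907, 0.845, 0.789]
wrist_force: [0.4, -0.1, -1.5]
width: 41.3
```

```bash
sed -i 's/(-1.5,.9)/(-2.7,.9)/' look2.py; python3 look2.py 24 113; python3 - <<'E'
from tgt import *
w,t,s=pickle.load(open("c24.pkl","rb"));crop(w,170,120,220,170,3.5,"pics/w24c.png")
E
```

```text
t 19.8 p [602.8 -35.  253.4] z [ 0.472  0.124 -0.873] y [ 0.499 -0.854  0.148] j [-0.36  0.05  1.79  0.37  0.9   0.47] F [ 0.4 -0.1 -1.5] T [-0.04  0.37 -0.04] w 41.3
tot [-1.9 -2.2  2. ] rot [ 0.3  -0.19  0.07] N 1
{"angular":[0.3,-0.2,0.1],"travel":[-0.002,-0.002,0.002]},
```

View pics/w24c.png

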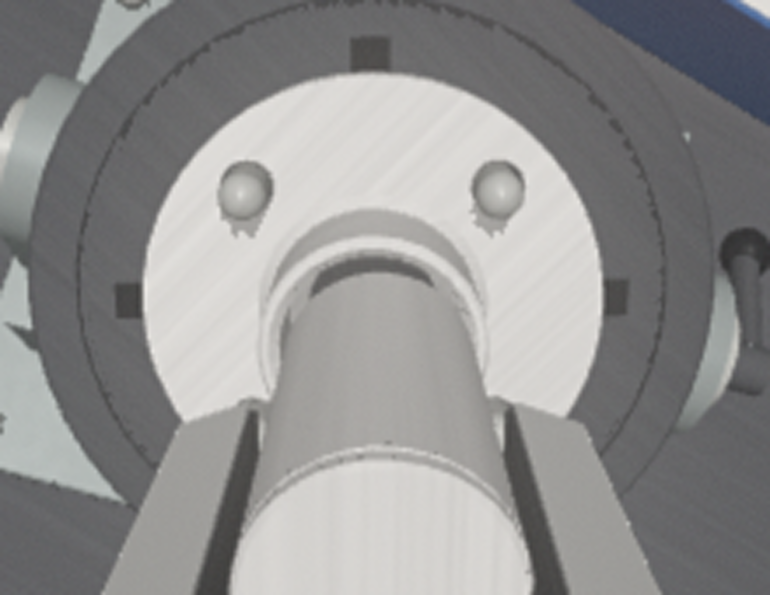

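View pics/l24.png

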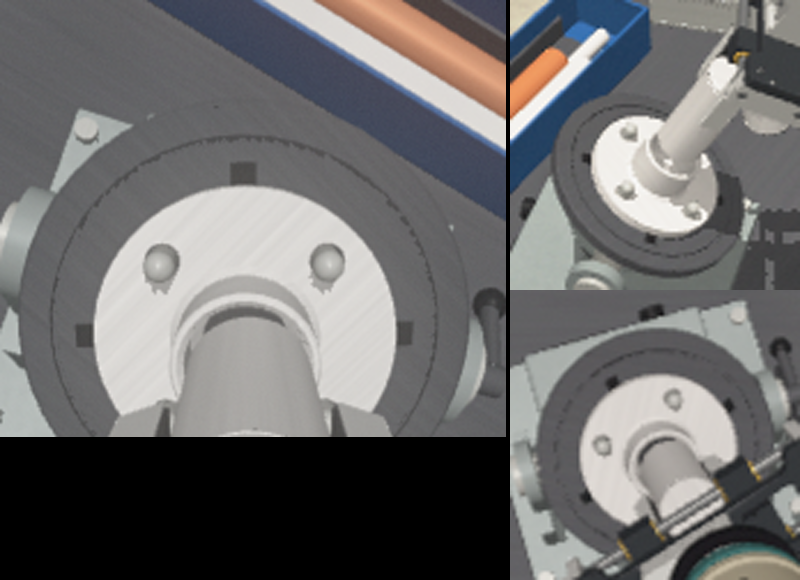

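Call:
{"api": "servo_tool", "payload": {"deltas": [{"angular": [0.2,-0.2,0.1],"travel": [-0.001,-0.001,0.001],"grip": 1},{"angular": [0.1,0,0],"travel": [-0.0005,-0.0005,0.002],"grip": 1},{"angular": [0,0,0],"travel": [0,0,0.002],"grip": 1},{"angular": [0,0,0],"travel": [0,0,0],"grip": 1}]}}

```text
time: 20.35
eef_pos: [603.4, -34.0, 248.8]
ee_rot: [2.913, 0.845, 0.784]
wrist_force: [0.5, 1.0, -1.7]
width: 41.8
```

```bash
python3 look2.py 25 109; python3 - <<'E'
from tgt import *
w,t,s=pickle.load(open("c25.pkl","rb"));crop(w,215,160,130,100,6,"pics/w25c.png");
b=np.hstack([cv2.resize(s["image"][145:215,225:290],(390,420),interpolation=cv2.INTER_CUBIC),cv2.resize(t["image"][125:195,265:330],(390,420),interpolation=cv2.INTER_CUBIC)]);cv2.imwrite("pics/st25.png",b)
E
```

```text
t 20.35 p [603.4 -34.  248.8] z [ 0.468  0.127 -0.875] y [ 0.5   -0.854  0.143] j [-0.36  0.06  1.8   0.37  0.9   0.47] F [ 0.5  1.  -1.7] T [-0.04  0.35  0.  ] w 41.8
tot [-0.8 -0.9  1.6] rot [ 0.05 -0.04 -0.02] N 1
{"angular":[0.1,-0.0,-0.0],"travel":[-0.001,-0.001,0.002]},
```

View pics/w25c.png

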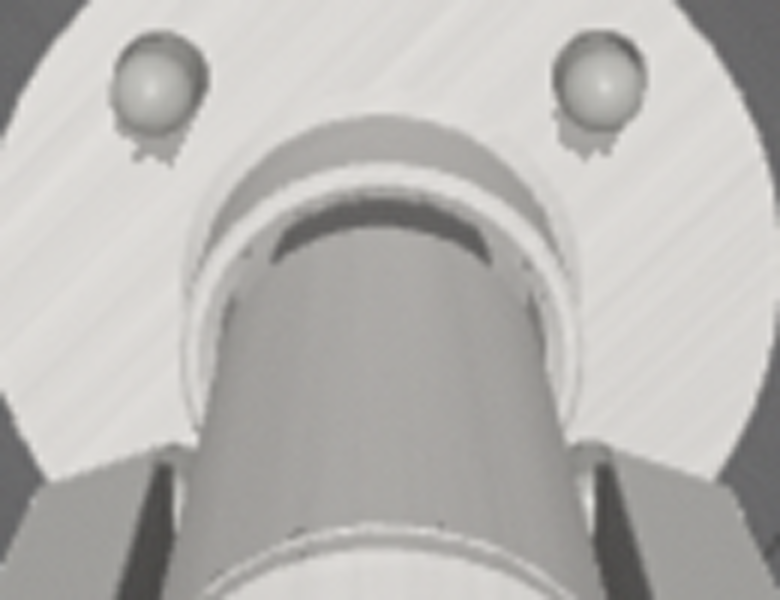

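View pics/st25.png

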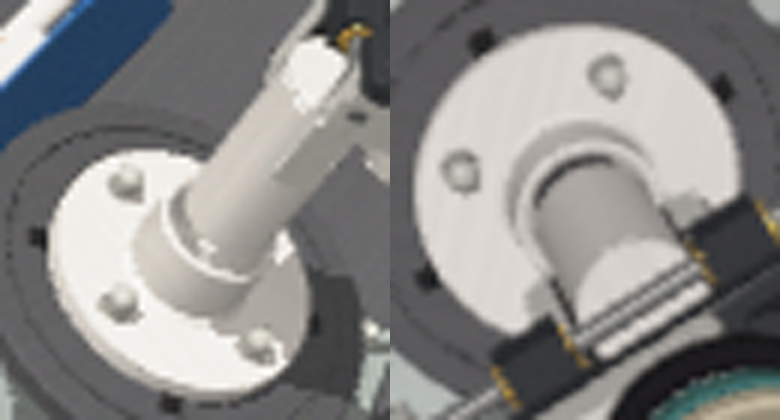

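Call:
{"api": "servo_tool", "payload": {"deltas": [{"angular": [0,0,0],"travel": [0,-0.0002,0.002],"grip": 1},{"angular": [0,0,0],"travel": [0,0,0.002],"grip": 1},{"angular": [0,0,0],"travel": [0,0,0.002],"grip": 1}]}}

```text
time: 20.8
eef_pos: [606.6, -33.1, 244.0]
ee_rot: [2.911, 0.845, 0.786]
wrist_force: [0.4, -0.2, -2.5]
width: 41.6
```

```bash
python3 look2.py 26 104; python3 - <<'E'
from tgt import *
w,t,s=pickle.load(open("c26.pkl","rb"));crop(w,215,160,130,100,6,"pics/w26c.png");
E
```

```text
t 20.8 p [606.6 -33.1 244. ] z [ 0.469  0.126 -0.874] y [ 0.499 -0.854  0.145] j [-0.35  0.06  1.8   0.37  0.89  0.47] F [ 0.4 -0.2 -2.5] T [-0.09  0.34 -0.05] w 41.6
tot [-1.3 -1.1  0.8] rot [ 0.12 -0.09 -0.01] N 1
{"angular":[0.1,-0.1,-0.0],"travel":[-0.001,-0.001,0.001]},
```

View pics/w26c.png

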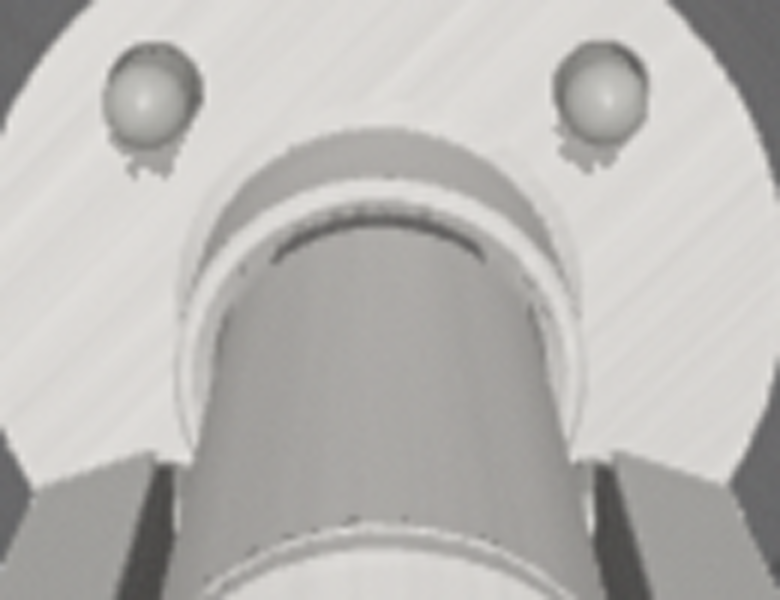

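Call:
{"api": "servo_tool", "payload": {"deltas": [{"angular": [0,0,0],"travel": [-0.0003,-0.0002,0.002],"grip": 1},{"angular": [0,0,0],"travel": [0,0,0.002],"grip": 1}]}}

```text
time: 21.15
eef_pos: [608.2, -32.6, 240.3]
ee_rot: [2.911, 0.845, 0.786]
wrist_force: [-0.2, -0.4, -1.4]
width: 41.6
```

Call:
{"api": "servo_tool", "payload": {"deltas": [{"angular": [0,0,0],"travel": [0,0,0.002],"grip": 1},{"angular": [0,0,0],"travel": [0,0,0.002],"grip": 1}]}}

```text
time: 21.35
eef_pos: [610.2, -32.1, 236.5]
ee_rot: [2.911, 0.845, 0.786]
wrist_force: [0.2, 0.8, -0.9]
width: 41.6
```

```bash
python3 look2.py 27 97; python3 - <<'E'
from tgt import *
w,t,s=pickle.load(open("c27.pkl","rb"));crop(w,215,160,130,100,6,"pics/w27c.png");
E
```

```text
t 21.35 p [610.2 -32.1 236.5] z [ 0.469  0.126 -0.874] y [ 0.499 -0.854  0.145] j [-0.35  0.07  1.81  0.37  0.87  0.47] F [ 0.2  0.8 -0.9] T [-0.12  0.33 -0.  ] w 41.6
tot [-1.  -1.  -0.6] rot [ 0.12 -0.1  -0.01] N 1
{"angular":[0.1,-0.1,-0.0],"travel":[-0.001,-0.001,-0.001]},
```

View pics/w27c.png

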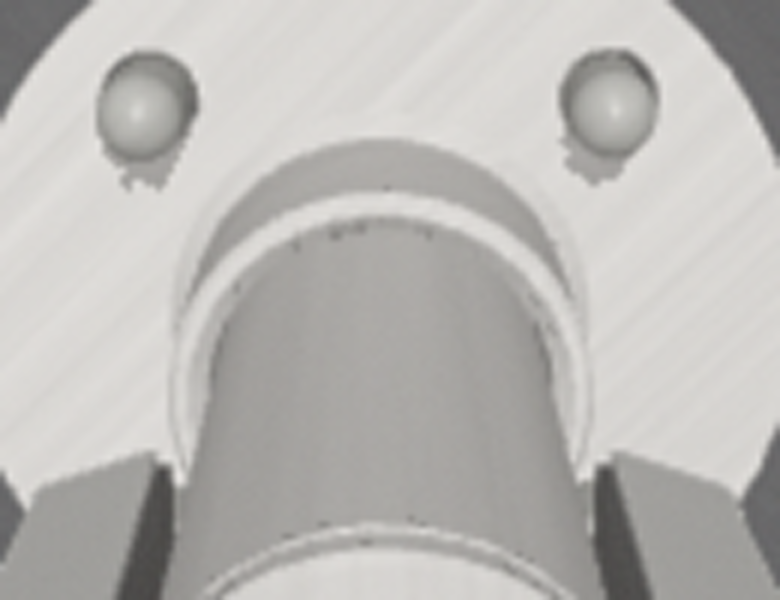

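Call:
{"api": "servo_tool", "payload": {"deltas": [{"angular": [0.1,-0.1,0],"travel": [-0.0005,0,0.002],"grip": 1},{"angular": [0,0,0],"travel": [0,0,0.002],"grip": 1},{"angular": [0,0,0],"travel": [0,0,0.001],"grip": 1}]}}

```text
time: 21.8
eef_pos: [612.4, -31.7, 231.8]
ee_rot: [2.913, 0.846, 0.783]
wrist_force: [-0.2, -0.2, -0.8]
width: 41.6
```

```bash
python3 look2.py 28 90
```

```text
t 21.8 p [612.4 -31.7 231.8] z [ 0.467  0.127 -0.875] y [ 0.5   -0.854  0.143] j [-0.35  0.08  1.81  0.38  0.86  0.47] F [-0.2 -0.2 -0.8] T [-0.09  0.35 -0.02] w 41.6
tot [-0.6 -1.1  1.2] rot [ 0.02  0.   -0.  ] N 1
{"angular":[0.0,0.0,-0.0],"travel":[-0.001,-0.001,0.001]},
```

Call:
{"api": "servo_tool", "payload": {"deltas": [{"angular": [0,0,0],"travel": [0,0,0.002],"grip": 1},{"angular": [0,0,0],"travel": [0,0,0.002],"grip": 1}]}}

```text
time: 22.15
eef_pos: [614.5, -31.3, 228.6]
ee_rot: [2.912, 0.846, 0.784]
wrist_force: [-0.4, -1.4, -1.0]
width: 41.6
```

```bash
python3 look2.py 29 88; python3 - <<'E'
from tgt import *
w,t,s=pickle.load(open("c29.pkl","rb"));crop(w,215,160,130,100,6,"pics/w29c.png");
E
```

```text
t 22.15 p [614.5 -31.3 228.6] z [ 0.468  0.127 -0.875] y [ 0.5   -0.854  0.144] j [-0.34  0.09  1.81  0.38  0.85  0.47] F [-0.4 -1.4 -1. ] T [-0.08  0.33  0.03] w 41.6
tot [-0.9 -1.3 -0.6] rot [ 0.06 -0.03  0.01] N 1
{"angular":[0.1,-0.0,0.0],"travel":[-0.001,-0.001,-0.001]},
```

View pics/w29c.png

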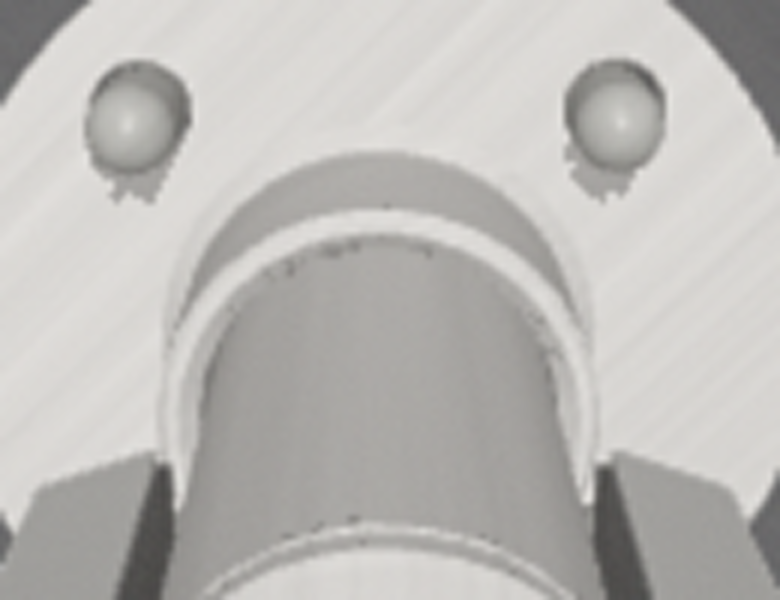

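Call:
{"api": "servo_tool", "payload": {"deltas": [{"angular": [0,0,0],"travel": [0,0,0.002],"grip": 1},{"angular": [0,0,0],"travel": [0,0,0.002],"grip": 1},{"angular": [0,0,0],"travel": [0,0,0.002],"grip": 1}]}}

```text
time: 22.6
eef_pos: [617.5, -30.5, 223.3]
ee_rot: [2.912, 0.846, 0.784]
wrist_force: [-0.3, -0.3, -1.9]
width: 41.5
```

Call:
{"api": "servo_tool", "payload": {"deltas": [{"angular": [0,0,0],"travel": [0,0,0.002],"grip": 1},{"angular": [0,0,0],"travel": [0,0,0.001],"grip": 1}]}}

```text
time: 22.8
eef_pos: [618.9, -30.0, 220.1]
ee_rot: [2.913, 0.846, 0.784]
wrist_force: [0.9, 0.1, -1.7]
width: 41.5
```

```bash
python3 look2.py 30 76; python3 - <<'E'
from tgt import *
w,t,s=pickle.load(open("c30.pkl","rb"));crop(w,190,160,170,120,4.5,"pics/w30c.png");
E
```

```text
t 22.8 p [618.9 -30.  220.1] z [ 0.468  0.127 -0.875] y [ 0.5   -0.854  0.143] j [-0.34  0.1   1.82  0.38  0.83  0.46] F [ 0.9  0.1 -1.7] T [-0.19  0.29 -0.01] w 41.5
tot [-0.8 -1.2  1.7] rot [ 0.05 -0.02  0.  ] N 1
{"angular":[0.0,-0.0,0.0],"travel":[-0.001,-0.001,0.002]},
```

View pics/w30c.png

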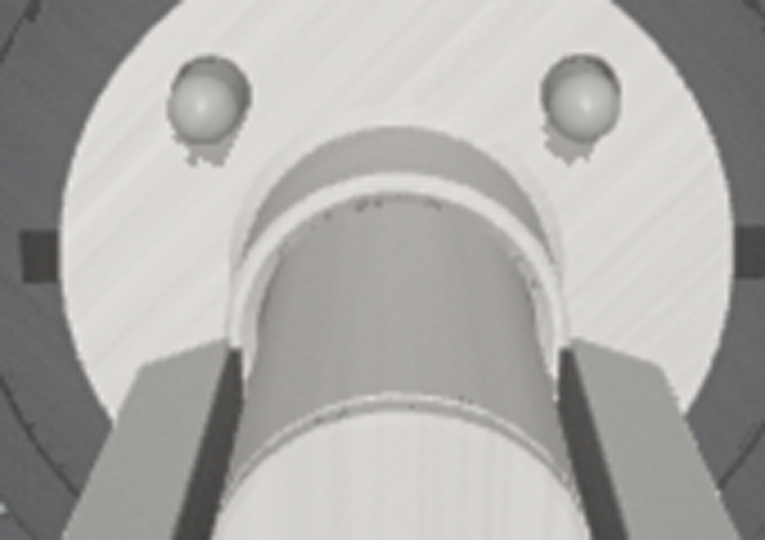

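Call:
{"api": "servo_tool", "payload": {"deltas": [{"angular": [0,0,0],"travel": [-0.0002,-0.0002,0.002],"grip": 1},{"angular": [0,0,0],"travel": [0,0,0.0015],"grip": 1}]}}

```text
time: 23.15
eef_pos: [620.6, -29.6, 217.3]
ee_rot: [2.912, 0.846, 0.785]
wrist_force: [0.8, -0.0, -1.5]
width: 41.6
```

Call:
{"api": "servo_tool", "payload": {"deltas": [{"angular": [0,0,0],"travel": [0,0,0.0015],"grip": 1},{"angular": [0,0,0],"travel": [0,0,0.0015],"grip": 1}]}}

```text
time: 23.35
eef_pos: [622.1, -29.2, 214.5]
ee_rot: [2.912, 0.846, 0.785]
wrist_force: [1.0, 0.8, -1.5]
width: 41.8
```

Call:
{"api": "servo_tool", "payload": {"deltas": [{"angular": [0,0,0],"travel": [0,0,0.0015],"grip": 1}]}}

```text
time: 23.45
eef_pos: [622.9, -28.9, 213.1]
ee_rot: [2.912, 0.846, 0.785]
wrist_force: [0.0, 0.6, -1.1]
width: 41.8
```

```bash
python3 look2.py 31 70.6
```

```text
t 23.45 p [622.9 -28.9 213.1] z [ 0.469  0.126 -0.874] y [ 0.5   -0.854  0.144] j [-0.33  0.11  1.83  0.39  0.81  0.46] F [ 0.   0.6 -1.1] T [-0.06  0.33  0.03] w 41.8
tot [-1.  -1.3 -1. ] rot [ 0.09 -0.06  0.01] N 1
{"angular":[0.1,-0.1,0.0],"travel":[-0.001,-0.001,-0.001]},
```

Call:
{"api": "servo_tool", "payload": {"deltas": [{"angular": [0,0,0],"travel": [0,0,0.001],"grip": 1},{"angular": [0,0,0],"travel": [0,0,0.001],"grip": 1}]}}

```text
time: 23.8
eef_pos: [623.5, -28.7, 212.0]
ee_rot: [2.911, 0.847, 0.785]
wrist_force: [-8.8, -1.8, 9.1]
width: 41.5
```

Call:
{"api": "servo_tool", "payload": {"deltas": [{"angular": [0,0,0],"travel": [0,0,0.001],"grip": 1},{"angular": [0,0,0],"travel": [0,0,0.001],"grip": 1}]}}

```text
time: 24.0
eef_pos: [623.5, -28.7, 212.1]
ee_rot: [2.909, 0.849, 0.785]
wrist_force: [-5.9, -1.4, 4.9]
width: 41.7
```

```bash
python3 look2.py 32 67
```

```text
t 24.0 p [623.5 -28.7 212.1] z [ 0.469  0.126 -0.874] y [ 0.501 -0.853  0.146] j [-0.33  0.11  1.83  0.38  0.81  0.46] F [-5.9 -1.4  4.9] T [-0.13  0.8  -0.05] w 41.7
tot [-1.1 -1.3  1.4] rot [ 0.14 -0.04  0.16] N 1
{"angular":[0.1,-0.0,0.2],"travel":[-0.001,-0.001,0.001]},
```

View pics/l32.png

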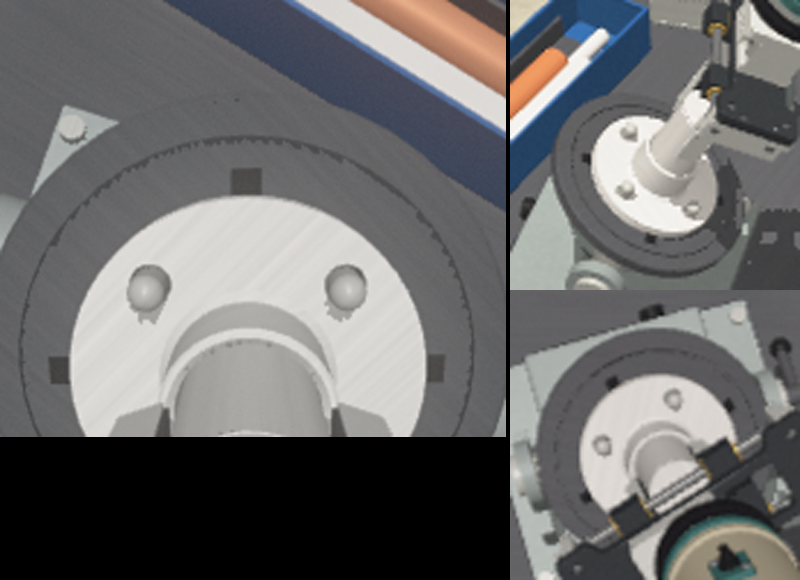

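Call:
{"api": "servo_tool", "payload": {"deltas": [{"angular": [0,0,0],"travel": [0,0,0.002],"grip": 1},{"angular": [0,0,0],"travel": [0,0,0.002],"grip": 1}]}}

```text
time: 24.35
eef_pos: [623.7, -28.5, 212.1]
ee_rot: [2.906, 0.852, 0.784]
wrist_force: [-11.5, -2.7, 10.2]
width: 41.6
```

```bash
python3 - <<'E'
from tgt import *
show()
s=cap("side");t=cap("top");pickle.dump((t,s),open("c33.pkl","wb"))
n=r.apply([0,0,1])
crop(s,225,140,75,70,8,"pics/s33.png")
E
```

```text
t 24.35 p [623.7 -28.5 212.1] z [ 0.469  0.125 -0.874] y [ 0.503 -0.851  0.149] j [-0.33  0.11  1.83  0.38  0.8   0.46] F [-11.5  -2.7  10.2] T [-0.13  1.28  0.05] w 41.6
```

View pics/s33.png

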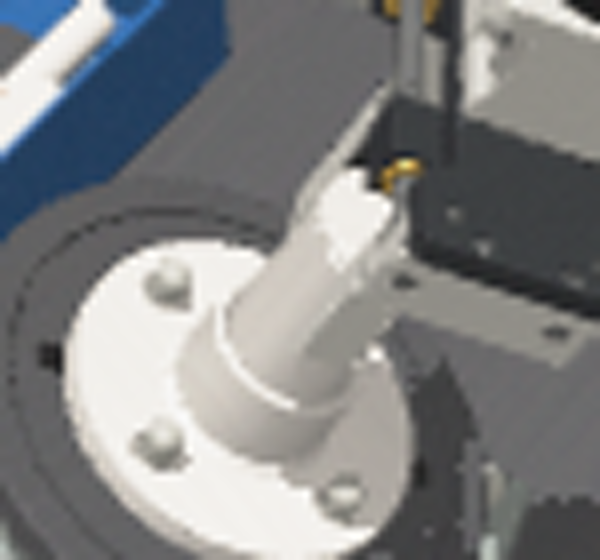

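Call:
{"api": "servo_tool", "payload": {"deltas": [{"angular": [0,0,0],"travel": [0,0,0],"grip": 0.2},{"angular": [0,0,0],"travel": [0,0,0],"grip": -0.5},{"angular": [0,0,0],"travel": [0,0,0],"grip": -1},{"angular": [0,0,0],"travel": [0,0,0],"grip": -1},{"angular": [0,0,0],"travel": [0,0,0],"grip": -1},{"angular": [0,0,0],"travel": [0,0,0],"grip": -1}]}}

```text
time: 25.05
eef_pos: [625.4, -29.1, 214.3]
ee_rot: [2.902, 0.85, 0.791]
wrist_force: [0.2, 0.7, 0.3]
width: 78.4
```

```bash
python3 - <<'E'
from tgt import *
show();cap("wrist","pics/w34.png")
E
```

```text
t 25.05 p [625.4 -29.1 214.3] z [ 0.474  0.123 -0.872] y [ 0.501 -0.852  0.152] j [-0.33  0.11  1.83  0.38  0.8   0.46] F [0.2 0.7 0.3] T [-0.08  0.24  0.03] w 78.4
```

View pics/w34.png

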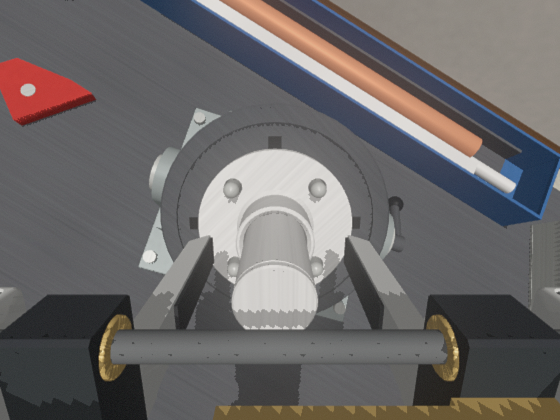

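Call:
{"api": "servo_tool", "payload": {"deltas": [{"angular": [0,0,0],"travel": [0,0,-0.01],"grip": -1},{"angular": [0,0,0],"travel": [0,0,-0.02],"grip": -1},{"angular": [0,0,0],"travel": [0,0,-0.03],"grip": -1},{"angular": [0,0,0],"travel": [0,0,-0.03],"grip": -1},{"angular": [0,0,0],"travel": [0,0,-0.04],"grip": -1},{"angular": [0,0,0],"travel": [-0.02,0,-0.04],"grip": -1},{"angular": [0,0,0],"travel": [-0.03,0,-0.03],"grip": -1},{"angular": [0,0,0],"travel": [-0.02,0,0],"grip": -1}]}}

```text
time: 25.9
eef_pos: [475.5, -90.1, 366.6]
ee_rot: [2.894, 0.86, 0.79]
wrist_force: [-0.3, 0.1, -0.4]
width: 94.0
```

Call:
{"api": "servo_tool", "payload": {"deltas": [{"angular": [0,0,0],"travel": [-0.03,0,0],"grip": -1},{"angular": [0,0,0],"travel": [-0.03,0,0],"grip": -1},{"angular": [0,0,0],"travel": [-0.01,0,0],"grip": -1},{"angular": [0,0,0],"travel": [0,0,0],"grip": -1}]}}

```text
time: 26.3
eef_pos: [420.5, -128.6, 336.8]
ee_rot: [2.886, 0.854, 0.791]
wrist_force: [0.5, 0.5, 0.9]
width: 94.2
```

```bash
python3 - <<'E'
from tgt import *
show();w=cap("wrist","pics/w35.png");s=cap("side","pics/s35.png");t=cap("top","pics/t35.png")
n=r.apply([0,0,1])
im=np.hstack([cv2.resize(s["image"][130:240,200:300],(400,440),interpolation=cv2.INTER_CUBIC),cv2.resize(t["image"][95:205,245:345],(400,440),interpolation=cv2.INTER_CUBIC)])
th=np.linspace(0,6.28,90)
for k,(cam,d,x0,y0) in enumerate([(s,q[9:12],200,130),(t,q[6:9],245,95)]):
    c2=sh(cam,d)
    for rr,hh,col in((21.2,110,(0,0,255)),(60,10,(0,255,0)),(27,45,(255,0,0))):
        for u,v in proj(c2,np.array([c+r.apply([rr*np.cos(a),rr*np.sin(a),hh]) for a in th])): cv2.circle(im,(int((u-x0+.5)*4+400*k),int((v-y0+.5)*4)),1,col,-1)
cv2.imwrite("pics/f35.png",im)
E
```

```text
t 26.3 p [ 420.5 -128.6  336.8] z [ 0.48   0.112 -0.87 ] y [ 0.501 -0.849  0.167] j [-0.88 -0.22  1.83  0.47  1.32  0.05] F [0.5 0.5 0.9] T [-0.04  0.12  0.01] w 94.2
```

View pics/f35.png

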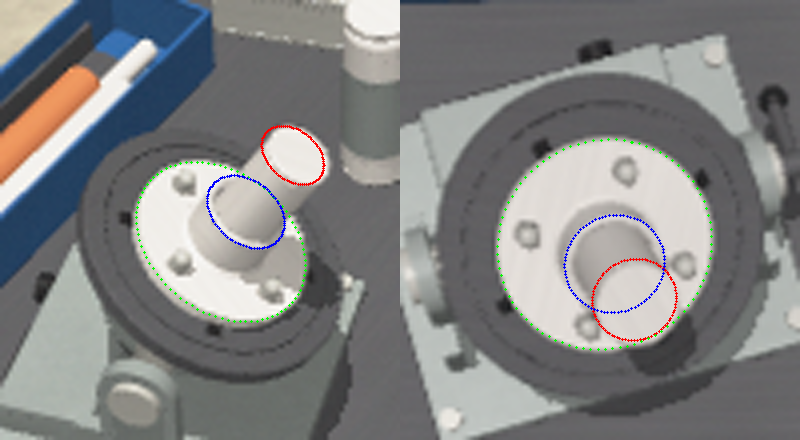

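View pics/t35.png

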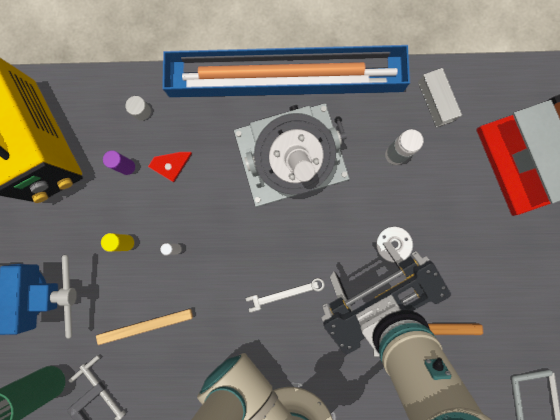

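View pics/s35.png

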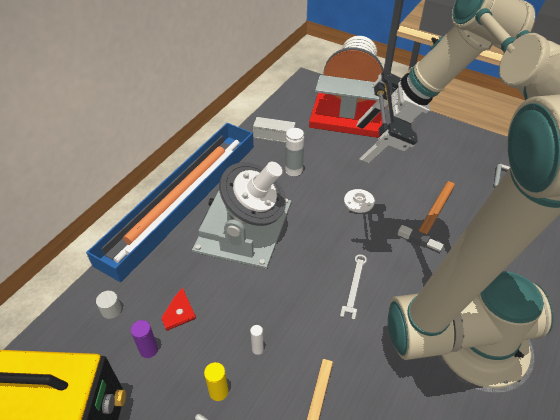

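```bash
python3 - <<'E'
from tgt import *
import cv2
s=cap("side");t=cap("top")
crop(s,228,148,62,56,12,"pics/s36.png");crop(t,262,122,70,66,11,"pics/t36.png")
E
```

```text
(no output)
```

View pics/s36.png

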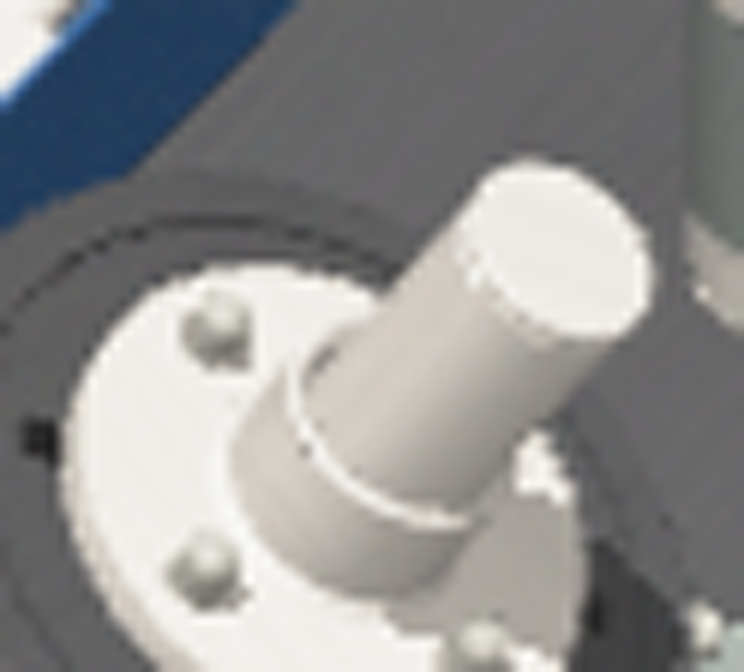

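View pics/t36.png

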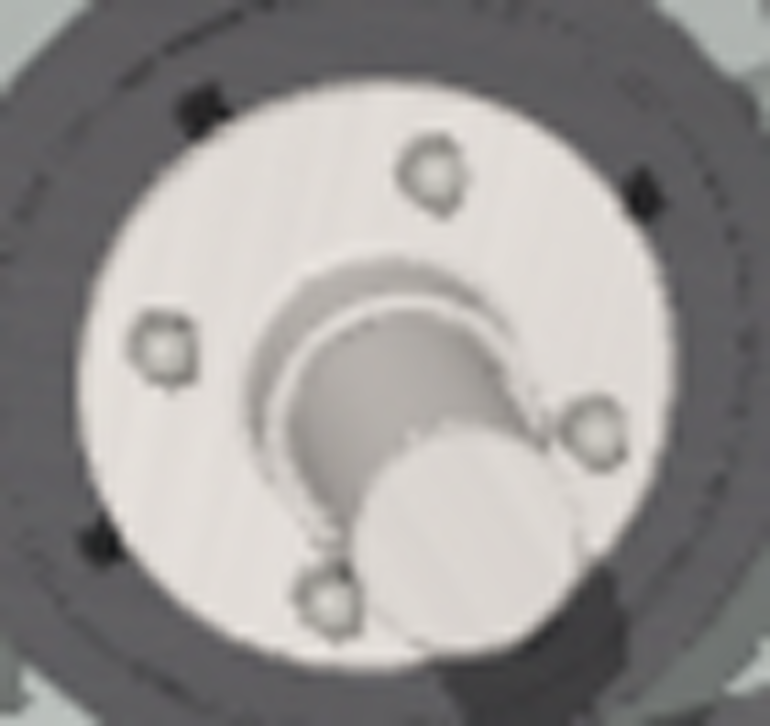

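View pics/w35.png

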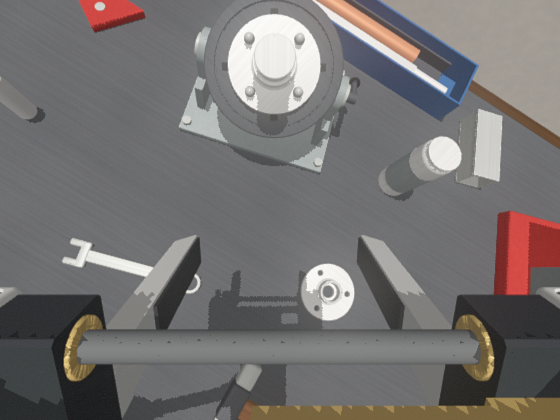

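```bash
python3 - <<'E'
from tgt import *
w=cap("wrist");p,Q=target(w,170,(0,.8));rows(p,Q,None)
E
```

```text
tot [134.5  -2.6 115.3] rot [ 1.1  -0.29  1.06] N 4
{"angular":[0.3,-0.1,0.3],"travel":[0.034,-0.001,0.029]},
{"angular":[0.3,-0.1,0.3],"travel":[0.034,-0.001,0.029]},
{"angular":[0.3,-0.1,0.3],"travel":[0.034,-0.001,0.029]},
{"angular":[0.3,-0.1,0.3],"travel":[0.034,-0.001,0.029]},
```

Call:
{"api": "servo_tool", "payload": {"deltas": [{"angular": [0.3,-0.1,0.3],"travel": [0.034,-0.001,0.02],"grip": 1},{"angular": [0.3,-0.1,0.3],"travel": [0.034,-0.001,0.025],"grip": 1},{"angular": [0.3,-0.1,0.3],"travel": [0.03,-0.001,0.025],"grip": 1},{"angular": [0.2,0,0.2],"travel": [0.02,0,0.02],"grip": 1},{"angular": [0,0,0],"travel": [0.005,0,0.005],"grip": 1},{"angular": [0,0,0],"travel": [0,0,0],"grip": 1},{"angular": [0,0,0],"travel": [0,0,0],"grip": 1}]}}

```text
time: 27.3
eef_pos: [561.9, -48.5, 311.4]
ee_rot: [2.911, 0.845, 0.783]
wrist_force: [-0.5, 0.3, 0.3]
width: 41.7
```

```bash
python3 - <<'E'
from tgt import *
show()
w=cap("wrist","pics/w37.png");p,Q=target(w,130,(0,.8));rows(p,Q,4)
E
```

```text
t 27.3 p [561.9 -48.5 311.4] z [ 0.468  0.124 -0.875] y [ 0.499 -0.854  0.146] j [-0.43 -0.04  1.74  0.36  1.07  0.46] F [-0.5  0.3  0.3] T [-0.05  0.16  0.01] w 41.7
tot [ 5.2 -1.6 56.5] rot [0.17 0.04 0.01] N 4
{"angular":[0.0,0.0,0.0],"travel":[0.001,-0.000,0.014]},
{"angular":[0.0,0.0,0.0],"travel":[0.001,-0.000,0.014]},
{"angular":[0.0,0.0,0.0],"travel":[0.001,-0.000,0.014]},
{"angular":[0.0,0.0,0.0],"travel":[0.001,-0.000,0.014]},
```

View pics/w37.png

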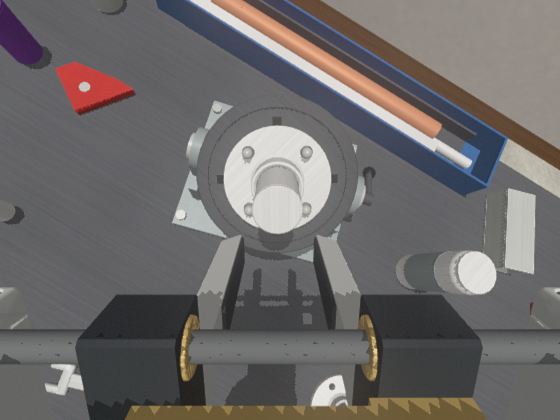

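Fingers still closing (41.7 mm). Hold to shut, then lower to 20 mm above the cap.

Call:
{"api": "servo_tool", "payload": {"deltas": [{"angular": [0.1,0,0],"travel": [0.002,-0.001,0.012],"grip": 1},{"angular": [0,0,0],"travel": [0.002,0,0.014],"grip": 1},{"angular": [0,0,0],"travel": [0.001,0,0.014],"grip": 1},{"angular": [0,0,0],"travel": [0,0,0.008],"grip": 1},{"angular": [0,0,0],"travel": [0,0,0],"grip": 1},{"angular": [0,0,0],"travel": [0,0,0],"grip": 1},{"angular": [0,0,0],"travel": [0,0,0],"grip": 1}]}}

```text
time: 28.05
eef_pos: [586.4, -43.3, 271.6]
ee_rot: [2.91, 0.833, 0.786]
wrist_force: [0.2, -0.1, 0.3]
width: 0.4
```

```bash
python3 - <<'E'
from tgt import *
show()
w=cap("wrist","pics/w38.png");p,Q=target(w,114,(0,.8));rows(p,Q,4)
E
```

```text
t 28.05 p [586.4 -43.3 271.6] z [ 0.472  0.12  -0.874] y [ 0.492 -0.858  0.148] j [-0.39  0.02  1.78  0.36  0.95  0.47] F [ 0.2 -0.1  0.3] T [-0.04  0.18 -0.03] w 0.4
tot [ 3.  -3.8 25.7] rot [ 0.51 -0.01 -0.34] N 4
{"angular":[0.1,-0.0,-0.1],"travel":[0.001,-0.001,0.006]},
{"angular":[0.1,-0.0,-0.1],"travel":[0.001,-0.001,0.006]},
{"angular":[0.1,-0.0,-0.1],"travel":[0.001,-0.001,0.006]},
{"angular":[0.1,-0.0,-0.1],"travel":[0.001,-0.001,0.006]},
```

View pics/w38.png

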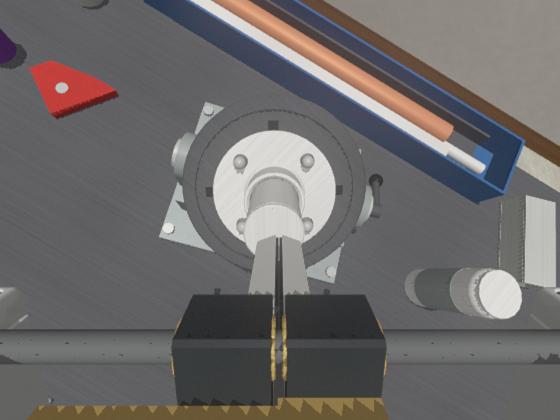

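Call:
{"api": "servo_tool", "payload": {"deltas": [{"angular": [0.1,0,-0.1],"travel": [0.001,-0.001,0.007],"grip": 1},{"angular": [0.1,0,-0.1],"travel": [0.001,-0.001,0.007],"grip": 1},{"angular": [0.1,0,-0.1],"travel": [0.001,-0.001,0.006],"grip": 1},{"angular": [0,0,0],"travel": [0,0,0.003],"grip": 1},{"angular": [0,0,0],"travel": [0,0,0],"grip": 1}]}}

```text
time: 28.6
eef_pos: [599.3, -36.1, 252.0]
ee_rot: [2.909, 0.844, 0.786]
wrist_force: [0.4, -0.6, -0.1]
width: 0.3
```

```bash
python3 - <<'E'
from tgt import *
show()
w=cap("wrist","pics/w39.png");p,Q=target(w,110,(0,.8));rows(p,Q,1)
print("h pose",(pose()[0]-c)@r.apply([0,0,1]))
E
```

```text
t 28.6 p [599.3 -36.1 252. ] z [ 0.471  0.124 -0.874] y [ 0.498 -0.855  0.147] j [-0.36  0.05  1.8   0.37  0.9   0.47] F [ 0.4 -0.6 -0.1] T [-0.07  0.23 -0.06] w 0.3
tot [-0.9 -1.   5.6] rot [ 0.28 -0.09  0.01] N 1
{"angular":[0.3,-0.1,0.0],"travel":[-0.001,-0.001,0.006]},
h pose 116.42609214010304
```

Call:
{"api": "servo_tool", "payload": {"deltas": [{"angular": [0,0,0],"travel": [0,0,0.001],"grip": 1}]}}

```text
time: 28.75
eef_pos: [599.9, -35.9, 251.5]
ee_rot: [2.908, 0.844, 0.787]
wrist_force: [0.3, 0.3, -0.7]
width: 0.8
```

Call:
{"api": "servo_tool", "payload": {"deltas": [{"angular": [0,0,0],"travel": [0,0,0.002],"grip": 1}]}}

```text
time: 28.85
eef_pos: [601.0, -35.7, 249.9]
ee_rot: [2.908, 0.844, 0.787]
wrist_force: [-0.1, -0.0, -0.5]
width: 0.6
```

Call:
{"api": "servo_tool", "payload": {"deltas": [{"angular": [0,0,0],"travel": [0,0,0.0015],"grip": 1}]}}

```text
time: 28.95
eef_pos: [601.7, -35.6, 248.5]
ee_rot: [2.908, 0.844, 0.788]
wrist_force: [0.4, 0.5, -0.3]
width: 0.6
```

Call:
{"api": "servo_tool", "payload": {"deltas": [{"angular": [0,0,0],"travel": [0,0,0.0015],"grip": 1}]}}

```text
time: 29.05
eef_pos: [603.2, -35.5, 248.3]
ee_rot: [2.906, 0.843, 0.791]
wrist_force: [-2.0, -0.1, 6.7]
width: 0.3
```

```bash
python3 - <<'E'
from tgt import *
show()
print("h pose",(pose()[0]-c)@r.apply([0,0,1]))
E
```

```text
t 29.05 p [603.2 -35.5 248.3] z [ 0.474  0.123 -0.872] y [ 0.497 -0.855  0.149] j [-0.36  0.05  1.8   0.37  0.89  0.47] F [-2.  -0.1  6.7] T [ 0.21 -0.17  0.07] w 0.3
h pose 111.07141352181495
```

Call:
{"api": "servo_tool", "payload": {"deltas": [{"angular": [0,0,0],"travel": [0,0,0.002],"grip": 1},{"angular": [0,0,0],"travel": [0,0,0.003],"grip": 1}]}}

```text
time: 29.25
eef_pos: [607.5, -34.8, 250.0]
ee_rot: [2.9, 0.843, 0.802]
wrist_force: [-18.8, -2.2, 23.0]
width: 0.4
```

```bash
python3 - <<'E'
from tgt import *
show()
print("h pose",(pose()[0]-c)@r.apply([0,0,1]))
E
```

```text
t 29.25 p [607.5 -34.8 250. ] z [ 0.481  0.123 -0.868] y [ 0.496 -0.854  0.154] j [-0.36  0.06  1.8   0.38  0.88  0.47] F [-18.8  -2.2  23. ] T [0.1  1.24 0.25] w 0.4
h pose 110.5024172197008
```

Call:
{"api": "servo_tool", "payload": {"deltas": [{"angular": [0,0,0],"travel": [0,0,-0.005],"grip": 1},{"angular": [0,0,0],"travel": [0,0,-0.02],"grip": 1},{"angular": [0,0,0],"travel": [0,0,-0.035],"grip": 1},{"angular": [0,0,0],"travel": [0,0,-0.04],"grip": 1},{"angular": [0,0,0],"travel": [0,0,-0.04],"grip": 1},{"angular": [0,0,0],"travel": [-0.02,0,-0.02],"grip": 1},{"angular": [0,0,0],"travel": [-0.03,0,0],"grip": 1},{"angular": [0,0,0],"travel": [-0.03,0,0],"grip": 1}]}}

```text
time: 30.05
eef_pos: [470.9, -95.8, 359.9]
ee_rot: [2.888, 0.852, 0.807]
wrist_force: [-0.4, -0.9, -0.7]
width: 0.4
```

Call:
{"api": "servo_tool", "payload": {"deltas": [{"angular": [0,0,0],"travel": [-0.03,0,0],"grip": 1},{"angular": [0,0,0],"travel": [-0.02,0,0],"grip": 1},{"angular": [0,0,0],"travel": [0,0,0],"grip": 1},{"angular": [0,0,0],"travel": [0,0,0],"grip": 1}]}}

```text
time: 30.45
eef_pos: [431.3, -123.6, 334.7]
ee_rot: [2.889, 0.843, 0.806]
wrist_force: [0.1, 0.2, -0.4]
width: 0.4
```

```bash
python3 - <<'E'
from tgt import *
show()
s=cap("side","pics/s40.png");t=cap("top","pics/t40.png")
im=np.hstack([cv2.resize(s["image"][148:204,228:290],(400,361),interpolation=cv2.INTER_CUBIC),cv2.resize(t["image"][122:188,262:332],(400,361),interpolation=cv2.INTER_CUBIC)]);cv2.imwrite("pics/f40.png",im)
E
```

```text
t 30.45 p [ 431.3 -123.6  334.7] z [ 0.487  0.116 -0.866] y [ 0.495 -0.853  0.164] j [-0.85 -0.21  1.83  0.48  1.29  0.08] F [ 0.1  0.2 -0.4] T [-0.09  0.17 -0.04] w 0.4
```

View pics/f40.png

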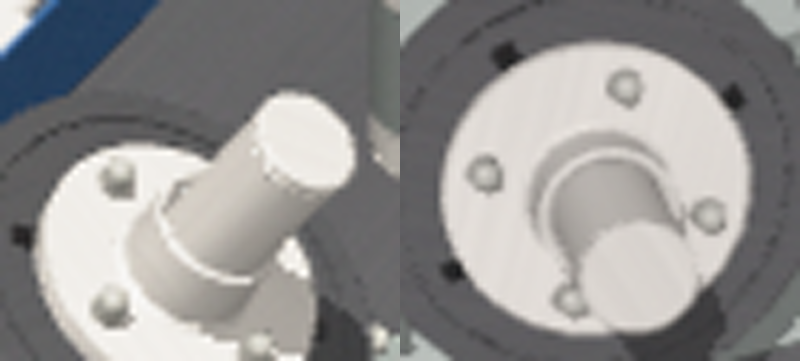

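View pics/t40.png

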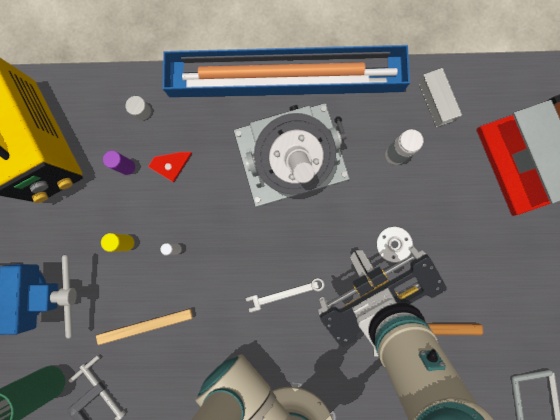

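```bash
python3 -c "
from workcell import robot
print(robot.close_job())"
```

```text
the job is handed in; nothing more can be done
None
```

I put the four-hole flange on the tilted table and pushed the plain short post into its socket, cap end outward. I then let go, backed the arm clear and handed the job in at about 30.5 s.

- **Flange:** the last pictures show all four studs through its holes. It met the table at about 12 N, at the height expected for lying flush.
- **Post:** after letting go I pressed on the cap with the shut fingers at about 30 N. The cap stood 110.5 mm above the table face, against 110 mm for fully home, and did not sink further.
- **Bystanders:** the small flange, thin bar, spray can and magnet look unmoved in the last top picture.
- **Limits:** the highest wrist force I read was about 30 N, against the 120 N limit.

One check disagreed slightly. The side camera showed the cap about 2 mm off its predicted place, while the top camera agreed. That is within the camera calibration, or the post leaning slightly in the socket's play.

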